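# Restack a grinder spindle: spacer, keyed flange, bushing

## Robot

A 6-joint arm with a two-finger parallel gripper is mounted at the origin on the work surface. World frame = base frame: x ahead of the robot, y to its left, z up, the work surface at z = 0. Lengths are in m, angles in degrees, forces in N, time in s.
With the tool pointing down it reaches from about 0.3 to 0.75 m from the base axis. Payload 8.5 kg.
Tool frame: the origin (TCP) lies between the finger pads; the fingertips stand 19 mm ahead of it and the grasp point (between the pads) is the TCP; z points along the fingers, y is the direction in which the jaws open and shut (so a half turn about z gives the same grasp; the last joint's range is limited). The gripper opens to 85 mm and grips with 20 to 120 N. Pads are 22 mm wide; open, the fingers measure 114 mm over their backs; the gripper's body (76 mm by 85 mm) begins 54 mm behind the grasp point. The pads swing forward as they close: fully open they stand 13 mm farther back than shut.
Start: joints at [56.018, 21.807, 74.336, -0, 83.858, -12.336], TCP at [0.203, 0.511, 0.25] pointing down, gripper open.
Joint ranges: [-178.18, 178.18], [-50.72, 133.34], [12.68, 142.11], [-81.47, 261.47], [9.98, 163.14], [-165.26, 165.26]. Speed limits (degrees/s): [136.94, 136.94, 180, 180, 180, 180].

## Interface

Orientations are given as a 3x3 rotation matrix whose columns are the frame's x, y, z axes.
In Python, from rig import env gives the robot as it stands.
- The arm moves only by the shell command python3 -m pendant 'ROWS' [OPENING] [FORCE]. ROWS is JSON, a list of rows, each a list of 2 entries, a list of its own where there are three numbers: the shift along the tool's x, y, z scaled (see below), then the turn, a rotation vector about the tool's x, y, z scaled (see below). A call has 1 to 20 rows; each row shifts and turns the commanded pose from where the row before left it, along the tool's axes as they then stand; what a row does not reach is not made up. The controller multiplies each number of a shift by 0.1 m and each number of a turn by pi/2 rad. A row lasts 1/8 s, in which the tool goes at most 62.5 mm and 10.7 degrees, less where a joint would pass 70% of its speed; a pose out of reach is approached as far as the arm can. A call with a number of a shift or a turn outside -1 to 1 is refused whole. A call with a gripper value outside its range is refused whole. OPENING is the gripper command: -1 is shut, 1 is fully open, values between are in proportion, set as the call begins (- or left out, the last holds). The fingers move at their own pace and stop on an object; FORCE is the grip in N (left out, the last holds). Time passes only in rows, so rows that do not move let the fingers close. It gives the time, the measured TCP pose, the force and the opening at its end, in the units of the state.
- env.observe(): the state, without advancing time (a new reading comes with each control period).
- env.get_image(name): name is "scene" or "top" or "wrist"; returns a dict with "image" (384x512x3 uint8, red, green, blue), "K" (3x3 intrinsics, pixels), "R" (3x3) and "t" (3): a world point X has camera coordinates R X + t. Camera axes: x right, y down, z forward; pixel columns grow to the right and rows downward; lengths in m; the calibration is good to about 2 mm. The wrist camera is an equidistant fisheye: a pixel r from the principal point sees the ray r / f radians off the axis. A picture is of the moment at which its call begins. There is no depth.
- env.close_job(): hands the job in, once; it reports no verdict.
The state is a dict: "time_s": time; "q": joint angles; "qvel": joint speeds; "joint_efforts": joint torques, N m; "position": TCP position; "tool_rot": TCP orientation; "ft_force": force on the tool from outside, world axes, zero at the start; "wrist_torque": the same for the moment, N m; "grip_width": finger opening in m.
Only numpy, scipy, OpenCV 4.12 (cv2) and the standard library are available. Lean on these libraries where they do the work, as an engineer would, in place of code of your own. Each camera call takes 0.05 s, during which the arm holds its last target.

## Task

The bench grinder's spindle is clamped upright in the drill-press vice: thread its parts back on in order, first the plain spacer tube, then the driving flange, then the flanged bushing (broad end down), each fully home on the one below, and let go. The flange has a bore with two flats that must drop over the two flats on the spindle, so turn it to and fro under light pressure until it falls home; lower the parts rather than drop them, never lean on anything with more than about four kilos, and leave the grinding wheel, nut, spanner and bowl where they are.

Things in the scene. Friction and masses are not known exactly. Their poses are not given: they have to be found in the camera images.
- vice: Low cast-iron drill-press vice, fixed to the bench, 170 x 100 mm, jaw tops 62 mm high; origin on the bench under the middle of the jaws, x along its length (the screw with its 100 mm cross bar points to -x and reaches 135 mm out), y along the jaws, z up. The steel spindle stands upright on its z axis, rigidly clamped.
- shoulder (a point): Point on the spindle's axis at the top face of its 46 mm wide collar (the shoulder, 82 mm above the bench), where the spacer's underside must end. Axes as the vice. A journal 28 mm across rises from here to 30 mm above, round for the first 20 mm, then with two opposite flats, 15 mm across the flats.
- step (a point): Point on the axis 30 mm above the shoulder: the square-edged step where the flatted journal ends and the threaded end begins. Axes as the vice. The spindle was clamped as it came: its flats lie up to 60 degrees (1.05 rad) either way from parallel to the vice's x axis. That angle is NOT in any measured pose: find it by feel (or by looking).
- tip (a point): The top of the spindle, on its axis, 59 mm above the shoulder. The round threaded end is 14 mm across from the step up, its last 4 mm tapered to 9 mm. Axes as the vice.
- spacer: Plain steel spacer tube, outside 44 mm, bore 30 mm, 22 mm high, 0.1 to 0.18 kg, standing on the bench; origin at the centre of its underside, z up along the bore. Same either way up.
- flange: Driving flange: flat steel disc, 60 mm across, 10 mm thick, 0.13 to 0.24 kg; origin at the centre of its underside, z up. Bore 31 mm round with two opposite flats 17 mm apart, parallel to its own x axis. At a wrong angle it stops on the step; within about 0.09 rad of the spindle's flats (or half a turn from that) it drops 8 mm more on to the spacer, underside 22 mm above the shoulder.
- bushing: Flanged steel bushing: a rim 44 mm across and 6 mm high below, a hub 30 mm across above it, 24 mm high in all, bore 16 mm right through, 0.09 to 0.18 kg, standing on its rim; origin at the centre of the rim's underside, z up. Home on the flange its underside is 32 mm above the shoulder.
- wheel: Grey grinding wheel lying flat, 150 mm across, 20 mm thick, 0.85 kg; origin at the centre of its underside. Leave alone.
- bowl: Steel bowl with a few bolts in it, 124 mm across, 45 mm high, 0.6 kg; origin at the centre of its underside. Leave alone.
- spanner: Combination spanner lying along its x axis, about 205 mm long, 36 mm wide, 8 mm high; origin under its middle. Leave alone.
- nut: The spindle's hexagon nut, 22 mm across the flats, 12 mm high, lying flat; origin at the centre of its underside. Not needed yet: leave alone.
Mind the look-alikes: they are no part of the job. What is shaped like the spacer but brown or turquoise is not meant. Leave any purple look-alike of the bushing alone.

How it is judged (in metres and radians):
On the way, in this order (a step that is already met when the one before it is completed fails the run):
1. the spacer is on the spindle, home on the shoulder (z of spacer in the frame of shoulder between -0.003 and 0.002 m and horizontal distance between spacer and shoulder below 0.003 m and angle between spacer's own z axis and vertical below 0.1 rad), for 0.2 s.
2. then the flange is over the flats, home on the spacer (all of step 1 and z of flange in the frame of shoulder between 0.019 and 0.024 m and horizontal distance between flange and shoulder below 0.003 m and angle between flange's own z axis and vertical below 0.1 rad), for 0.2 s.
3. then the bushing is on, home on the flange (all of step 2 and z of bushing in the frame of shoulder between 0.029 and 0.034 m and horizontal distance between bushing and shoulder below 0.003 m and angle between bushing's own z axis and vertical below 0.1 rad), for 0.2 s.
At the end, for the whole second after the job is handed in: Spacer, flange and bushing are all on the spindle in that order from the shoulder up: undersides 0, 22 and 32 mm above the shoulder (at most 2 mm higher), each within 3 mm of the spindle's axis and level within 0.1 rad, released and at rest (all of step 3 and linear speed of each of spacer, flange, bushing below 0.02 m/s); the robot touches nothing.
It fails at once if more than 40 N pressed on the spindle or vice, or by one part on another (contact force between anything else and vice above 40 N or contact force between flange and spacer above 40 N or contact force between bushing and flange above 40 N).
It fails at once if a part is dropped down the spindle (faster than 0.5 m/s on or just above it) ((horizontal distance between spacer and shoulder below 0.02 m and z of spacer in the frame of shoulder below 0.065 m and linear speed of spacer above 0.5 m/s) or (horizontal distance between flange and shoulder below 0.02 m and z of flange in the frame of shoulder below 0.065 m and linear speed of flange above 0.5 m/s) or (horizontal distance between bushing and shoulder below 0.02 m and z of bushing in the frame of shoulder below 0.065 m and linear speed of bushing above 0.5 m/s)).
It fails at once if the grinding wheel, bowl, spanner or nut is moved more than 15 mm (distance of any of wheel, bowl, spanner, nut from where it was at the start of the episode above 0.015 m).
It also fails if it takes over 72 s, if anything falls off the work surface, if the arm or the gripper's body presses on something with over 40 N, if the wrist force passes 120 N, or if a joint passes its speed limit or range.

## Working session

There is one attempt and no reset: what is moved stays moved. The work goes in short steps, Python scripts to look and compute and a shell command to move; the robot and the scene stay as the last step left them, time stands still between calls to the robot, and variables do not carry over. Pictures are saved under pics/ and viewed, and the job is handed in when it is done.

```bash
ls; mkdir -p pics; python3 - <<'E'
from rig import env
import cv2
o=env.observe(); print(o)
for n in("scene","top","wrist"):
    d=env.get_image(n); im=d["image"][:,:,::-1]; print(n,d["K"],d["R"],d["t"])
    cv2.imwrite(f"pics/{n}0.png",im)
E
```

```text
pics
{'time_s': 0.0, 'q': array([ 5.60183129e+01,  2.18405688e+01,  7.43847435e+01, -8.23315012e-04,
        8.38597885e+01, -1.23357113e+01]), 'qvel': array([-0.00591434, -0.01086171,  0.05143874, -0.10802829,  0.02832948,
        0.00741257]), 'joint_efforts': array([-4.27436435e-04, -4.48450577e+01, -2.31281823e+01, -2.19387434e-04,
        4.83427968e-03, -2.15138738e-05]), 'position': array([0.20272688, 0.51098007, 0.24971578]), 'tool_rot': array([[-9.29481239e-01,  3.68868481e-01, -8.18322264e-04],
       [ 3.68869264e-01,  9.29480462e-01, -1.23961114e-03],
       [ 3.03361078e-04, -1.45404923e-03, -9.99998897e-01]]), 'ft_force': array([-0.09486547, -0.46291665, -0.42826768]), 'wrist_torque': array([-0.05106768,  0.00145318, -0.02596575]), 'grip_width': 0.0853176867439992}
scene [[431.45500632   0.         252.82451624]
 [  0.         431.45500632 191.49966532]
 [  0.           0.           1.        ]] [[ 0.89239356  0.45075652 -0.02126735]
 [ 0.28497623 -0.59947595 -0.74794193]
 [-0.34988896  0.66139787 -0.66342337]] [-0.54877126 -0.07970221  1.43564399]
top [[448.07488341   0.         258.07169186]
 [  0.         448.07488341 191.38154395]
 [  0.           0.           1.        ]] [[ 0.09120909 -0.99581648  0.00551754]
 [-0.96944028 -0.09005763 -0.22819983]
 [ 0.22774204  0.01546497 -0.97359868]] [-0.03352615  0.59497067  1.17699288]
wrist [[297.31863964   0.         255.77996354]
 [  0.         297.31863964 195.6513096 ]
 [  0.           0.           1.        ]] [[ 0.36940008  0.92926852 -0.00189934]
 [ 0.88177028 -0.34987215  0.31633945]
 [ 0.29329976 -0.1185306  -0.94864416]] [-0.54847196 -0.04070622  0.381439  ]
```

View pics/scene0.png

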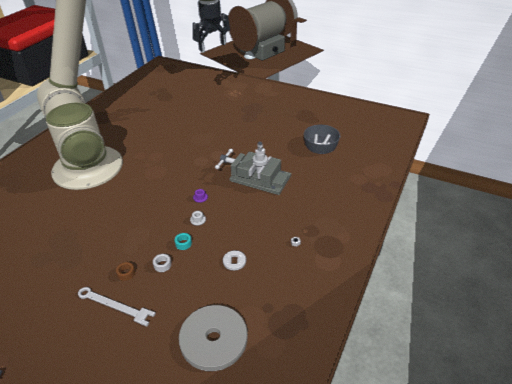

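View pics/top0.png

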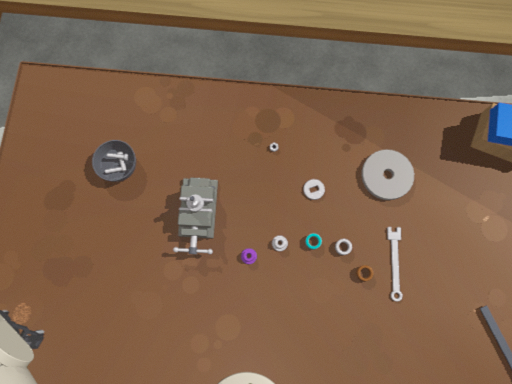

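View pics/wrist0.png

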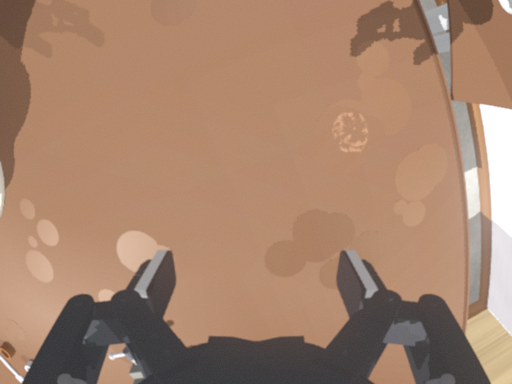

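The white spacer is at top (344,247); its look-alikes are turquoise (314,241) and brown (365,273). The white bushing is at (280,243), with a purple look-alike at (249,256). The flange with the slotted bore is at (314,189) and the nut at (274,147). Next I'll take enlarged crops.

```bash
cat > h.py <<'E'
import numpy as np, cv2
from rig import env
def ray(d,uv,z):
    K,R,t=d["K"],d["R"],d["t"]
    r=R.T@np.linalg.inv(K)@np.array([uv[0],uv[1],1.]); c=-R.T@t
    return c+r*(z-c[2])/r[2]
def proj(d,X):
    p=d["K"]@(d["R"]@np.asarray(X,float)+d["t"]); return p[:2]/p[2]
def wray(d,uv,z):
    K,R,t=d["K"],d["R"],d["t"]; x=uv[0]-K[0,2]; y=uv[1]-K[1,2]; rr=np.hypot(x,y); th=rr/K[0,0]
    v=np.array([np.sin(th)*x/rr,np.sin(th)*y/rr,np.cos(th)]); r=R.T@v; c=-R.T@t
    return c+r*(z-c[2])/r[2]
def wproj(d,X):
    p=d["R"]@np.asarray(X,float)+d["t"]; h=np.hypot(p[0],p[1]); th=np.arctan2(h,p[2])
    return d["K"][:2,2]+d["K"][0,0]*th*p[:2]/h
def crop(im,x0,y0,w,h,s,name):
    c=im[y0:y0+h,x0:x0+w]; cv2.imwrite(name,cv2.resize(c,None,fx=s,fy=s,interpolation=cv2.INTER_CUBIC))
E
python3 - <<'E'
from h import *
im=cv2.imread("pics/top0.png")
crop(im,235,170,150,115,5,"pics/c1.png")
crop(im,150,165,100,100,6,"pics/c2.png")
im=cv2.imread("pics/scene0.png")
crop(im,200,130,110,80,7,"pics/c3.png")
E
```

```text
(no output)
```

View pics/c1.png

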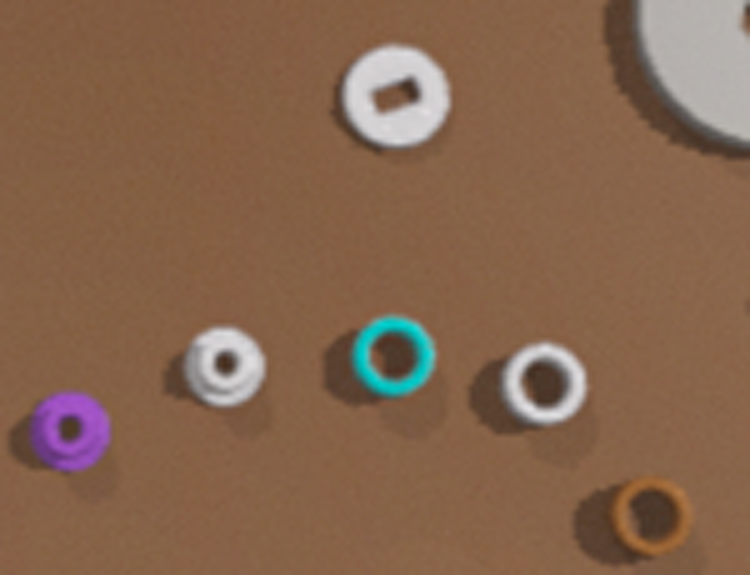

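View pics/c2.png

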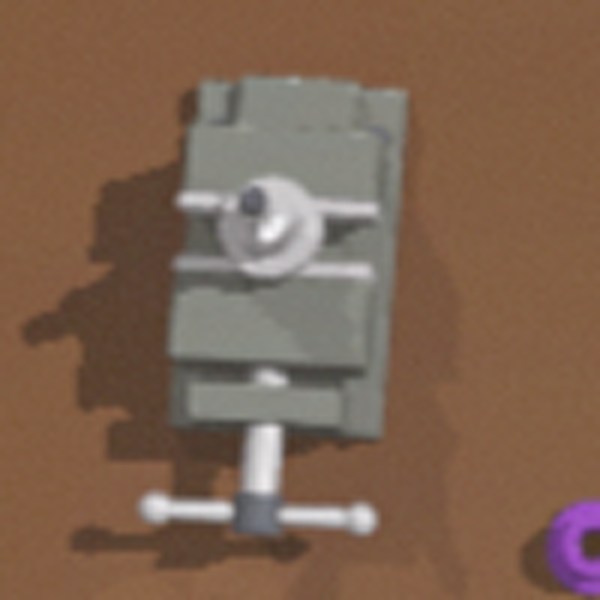

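View pics/c3.png

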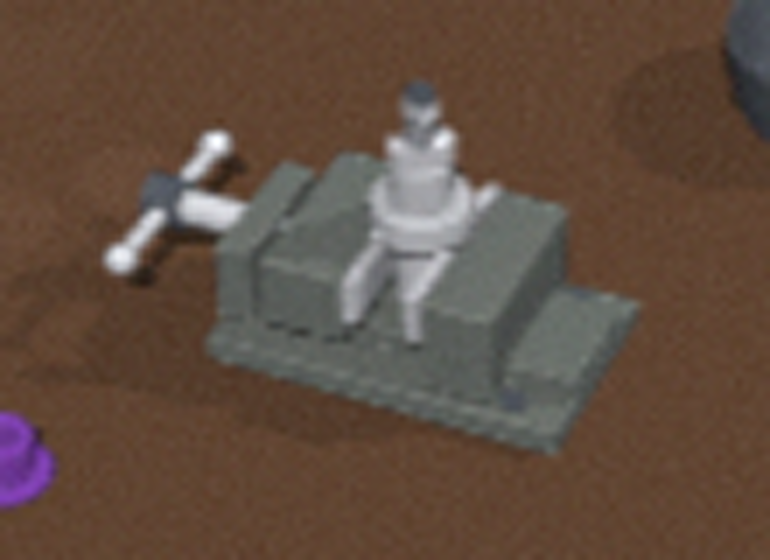

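```bash
python3 - <<'E'
from h import *
d=env.get_image("top"); s=env.get_image("scene")
im=d["image"][:,:,::-1]
f=lambda x0,y0,sc,c:((c[0]+.5)/sc-.5+x0,(c[1]+.5)/sc-.5+y0)
def show(n,w): print(n,w.round(4),"scene px",proj(s,w).round(1), "r",np.hypot(*w[:2]).round(3),"az",np.degrees(np.arctan2(w[1],w[0])).round(1))
show("spacer",ray(d,f(235,170,5,(545,382)),.022))
show("flange",ray(d,f(235,170,5,(397,95)),.010))
show("bush",ray(d,f(235,170,5,(227,362)),.024))
show("tip",ray(d,f(150,165,6,(252,198)),.141))
show("collar",ray(d,f(150,165,6,(271,229)),.082))
# automatic white blobs
hsv=cv2.cvtColor(np.ascontiguousarray(im),cv2.COLOR_BGR2HSV)
m=((hsv[...,1]<50)&(hsv[...,2]>120)).astype(np.uint8)
n,l,st,c=cv2.connectedComponentsWithStats(m)
for i in range(1,n):
    if st[i,4]>60: print(st[i],c[i].round(1))
# vice edge line directions, jaw lines
a=ray(d,f(150,165,6,(176,268)),.062);b=ray(d,f(150,165,6,(372,271)),.062);print("jaw dir",np.degrees(np.arctan2(*(b-a)[1::-1])))
a=ray(d,f(150,165,6,(191,125)),.055);b=ray(d,f(150,165,6,(170,358)),.055);print("len dir",np.degrees(np.arctan2(*(a-b)[1::-1])))
a=ray(d,f(235,170,5,(373,97)),.01);b=ray(d,f(235,170,5,(413,78)),.01);print("flange slot dir",np.degrees(np.arctan2(*(b-a)[1::-1])))
si=s["image"][:,:,::-1]
crop(si,100,200,150,75,5,"pics/c4.png")
E
```

```text
spacer [ 0.4717 -0.2317  0.022 ] scene px [161.8 260.8] r 0.526 az -26.2
flange [ 0.6327 -0.1398  0.01  ] scene px [234.5 259.9] r 0.648 az -12.5
bush [ 0.4663 -0.0527  0.024 ] scene px [197.4 215.1] r 0.469 az -6.4
tip [0.5461 0.191  0.141 ] scene px [260.2 142.8] r 0.579 az 19.3
collar [0.5447 0.1904 0.082 ] scene px [259.8 158.7] r 0.577 az 19.3
[459  94  53  10 278] [491.2  98.3]
[ 363  150   51   49 1915] [388.1 173.8]
[104 152  24  21 226] [117.  161.6]
[ 179  178   39   59 1468] [199.  202.4]
[304 179  21  21 305] [313.8 188.7]
[182 226  31  28 322] [196.1 238.7]
[387 227  16  75 569] [395.  261.4]
[272 235  16  16 184] [279.4 242.8]
[336 238  16  17 147] [343.5 246.3]
[173 247  16   5  65] [180.2 249.3]
[482 307  12  17  67] [487.3 313.2]
[   0  315   37   69 1673] [ 13.7 356.2]
[218 372  57  12 462] [246.  378.7]
jaw dir -85.59848481394138
len dir 2.463036132875718
flange slot dir -58.96990277564083
```

View pics/c4.png

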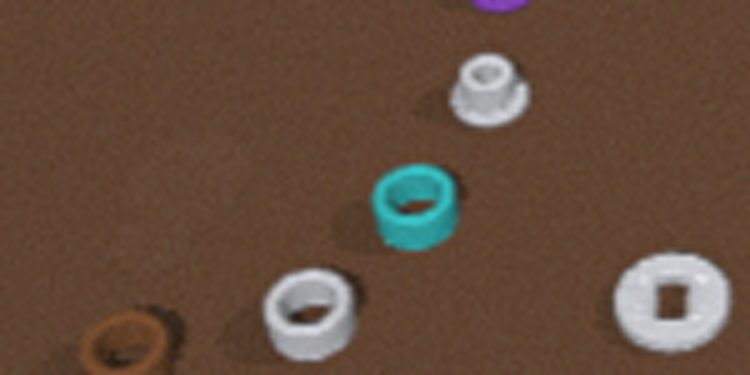

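```bash
cat >> h.py <<'E'
def down(az):  # tool rot with y axis azimuth az (deg), z down
    a=np.radians(az); y=np.array([np.cos(a),np.sin(a),0]); z=np.array([0,0,-1.]); return np.c_[np.cross(y,z),y,z]
def plan(goal,az,n,az0=None,p0=None,level=True):
    o=env.observe(); R=o["tool_rot"]; p=o["position"] if p0 is None else np.array(p0,float)
    a0=np.degrees(np.arctan2(R[1,1],R[0,1])) if az0 is None else az0
    goal=np.array(goal,float); da=(az-a0+180)%360-180
    print("from",p.round(4),"az",round(a0,2),"turn/row",da/n,"step mm",np.linalg.norm(goal-p)/n*1e3)
    q=p.copy(); rows=[]; tz=round(-np.radians(da/n)/(np.pi/2),4)
    for i in range(n):
        A=down(a0-i*np.degrees(tz*np.pi/2)); s=A.T@((goal-q)/(n-i))/.1
        s=s.round(3)+0.; q=q+A@(s*.1); rows.append([s.tolist(),[0,0,tz]])
    print(str(rows).replace(" ",""),"end",q.round(4),"az",a0-n*np.degrees(tz*np.pi/2))
E
python3 - <<'E'
from h import *
o=env.observe(); w=env.get_image("wrist"); c=-w["R"].T@w["t"]
T=o["tool_rot"]; print("cam in tool",T.T@(c-o["position"]),"axis",T.T@w["R"][2])
plan([.42,.19,.25],90,8)
plan([.4717,-.2317,.15],0,10,90,[.42,.19,.25])
E
```

```text
cam in tool [ 0.08172826 -0.00069139 -0.12386567] axis [-3.16575707e-01 -8.22938980e-04  9.48566890e-01]
from [0.2028 0.5111 0.2501] az 68.35 turn/row 2.706003212779695 step mm 48.45667045143052
[[[-0.4,-0.273,0.0],[0,0,np.float64(-0.0301)]],[[-0.387,-0.292,0.0],[0,0,np.float64(-0.0301)]],[[-0.373,-0.309,0.0],[0,0,np.float64(-0.0301)]],[[-0.358,-0.327,0.0],[0,0,np.float64(-0.0301)]],[[-0.342,-0.343,0.0],[0,0,np.float64(-0.0301)]],[[-0.325,-0.359,0.0],[0,0,np.float64(-0.0301)]],[[-0.308,-0.374,0.001],[0,0,np.float64(-0.0301)]],[[-0.29,-0.389,0.0],[0,0,np.float64(-0.0301)]]] end [0.42 0.19 0.25] az 90.02397429776244
from [0.42 0.19 0.25] az 90 turn/row -9.0 step mm 43.646738709782205
[[[-0.052,-0.422,0.1],[0,0,np.float64(0.1)]],[[-0.117,-0.408,0.1],[0,0,np.float64(0.1)]],[[-0.179,-0.385,0.1],[0,0,np.float64(0.1)]],[[-0.238,-0.352,0.1],[0,0,np.float64(0.1)]],[[-0.29,-0.311,0.1],[0,0,np.float64(0.1)]],[[-0.335,-0.262,0.1],[0,0,np.float64(0.1)]],[[-0.371,-0.206,0.1],[0,0,np.float64(0.1)]],[[-0.399,-0.145,0.1],[0,0,np.float64(0.1)]],[[-0.417,-0.081,0.1],[0,0,np.float64(0.1)]],[[-0.425,-0.016,0.1],[0,0,np.float64(0.1)]]] end [ 0.4717 -0.2317  0.15  ] az 0.0
```

```bash
python3 - <<'E'
from h import *
plan([.545,.19,.27],68.35,10)
E
```

```text
from [0.2028 0.5111 0.2501] az 68.35 turn/row -0.00019742977624446212 step mm 46.96653939800224
[[[-0.436,-0.172,-0.02],[0,0,np.float64(0.0)]],[[-0.437,-0.172,-0.02],[0,0,np.float64(0.0)]],[[-0.436,-0.172,-0.02],[0,0,np.float64(0.0)]],[[-0.437,-0.172,-0.02],[0,0,np.float64(0.0)]],[[-0.436,-0.172,-0.02],[0,0,np.float64(0.0)]],[[-0.437,-0.172,-0.02],[0,0,np.float64(0.0)]],[[-0.436,-0.173,-0.02],[0,0,np.float64(0.0)]],[[-0.437,-0.172,-0.02],[0,0,np.float64(0.0)]],[[-0.436,-0.173,-0.019],[0,0,np.float64(0.0)]],[[-0.437,-0.172,-0.02],[0,0,np.float64(0.0)]]] end [0.545 0.19  0.27 ] az 68.35197429776244
```

```bash
python3 -m pendant '[[[-0.436,-0.172,-0.02],[0,0,0]],[[-0.437,-0.172,-0.02],[0,0,0]],[[-0.436,-0.172,-0.02],[0,0,0]],[[-0.437,-0.172,-0.02],[0,0,0]],[[-0.436,-0.172,-0.02],[0,0,0]],[[-0.437,-0.172,-0.02],[0,0,0]],[[-0.436,-0.173,-0.02],[0,0,0]],[[-0.437,-0.172,-0.02],[0,0,0]],[[-0.436,-0.173,-0.02],[0,0,0]],[[-0.437,-0.172,-0.02],[0,0,0]],[[0,0,0],[0,0,0]]]' 1 40
python3 - <<'E'
from h import *
d=env.get_image("wrist"); im=np.ascontiguousarray(d["image"][:,:,::-1]); cv2.imwrite("pics/w1.png",im)
np.savez("w1.npz",**d)
u=wproj(d,[.545,.19,.112]); print(u)
crop(im,int(u[0])-60,int(u[1])-50,120,100,6,"pics/w1c.png"); print(int(u[0])-60,int(u[1])-50)
E
```

```text
time_s: 1.68
position: [0.5467, 0.188, 0.2696]
tool_rot: [[-0.928, 0.372, -0.0], [0.372, 0.928, -0.0], [0.0, -0.001, -1.0]]
ft_force: [-1.3, 0.3, -0.0]
grip_width: 0.0857
[258.00118764 181.56983954]
198 131
```

View pics/w1.png

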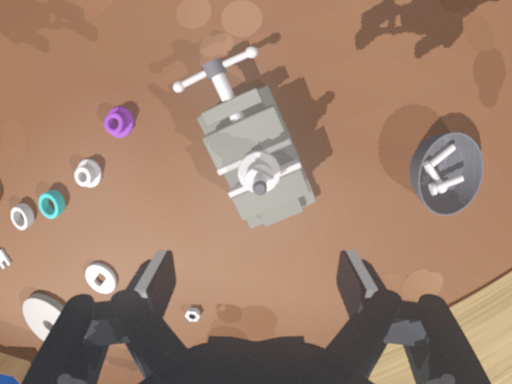

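View pics/w1c.png

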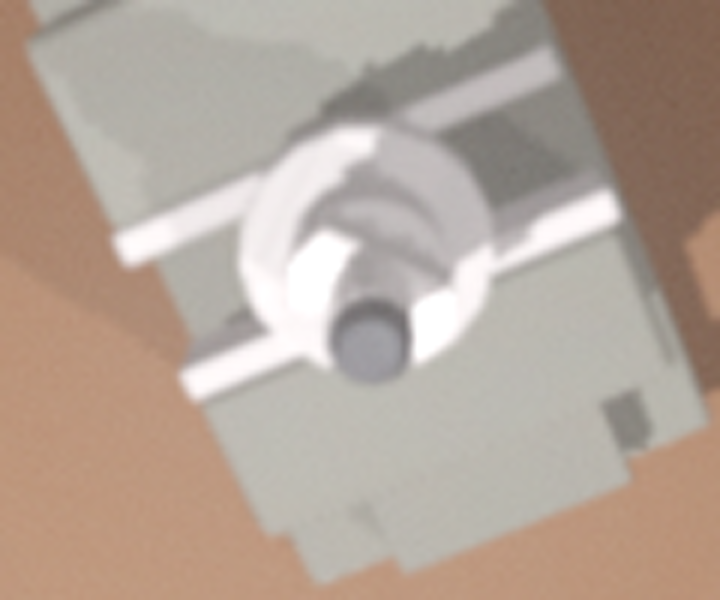

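The journal's two white lobes are at crop (320,275) and (435,325), with the flat's edge between them running down and to the right. I'll overlay the modelled step outline to get the angle and the axis position.

```bash
python3 - <<'E'
from h import *
d=dict(np.load("w1.npz")); im=np.ascontiguousarray(d["image"][:,:,::-1])
x0,y0,s=225,150,10
big=cv2.resize(im[y0:y0+55,x0:x0+65],None,fx=s,fy=s,interpolation=cv2.INTER_CUBIC)
g=lambda c,sc,a,b:((c[0]+.5)/sc-.5+a,(c[1]+.5)/sc-.5+b)
for n,c,z in(("tip",(372,342),.141),("collar",(366,250),.082)): print(n,wray(d,g(c,6,198,131),z).round(4))
a,b=[wray(d,g(c,6,198,131),.112) for c in((355,236),(450,276))]; print("flat az",np.degrees(np.arctan2(*(b-a)[1::-1])), a,b)
a,b=[wray(d,g(c,6,198,131),.112) for c in((320,275),(435,325))]; print("lobe az",np.degrees(np.arctan2(*(b-a)[1::-1])),(a+b)/2)
a,b=[wray(d,g(c,6,198,131),.062) for c in((185,388),(617,205))]; print("jaw az",np.degrees(np.arctan2(*(b-a)[1::-1])))
cv2.imwrite("pics/w1d.png",big)
def outl(cx,cy,az):
    o=big.copy()
    def draw(P,col):
        q=np.array([(wproj(d,p)-[x0,y0]+.5)*s-.5 for p in P]).astype(np.int32); cv2.polylines(o,[q],True,col,1)
    t=np.linspace(0,2*np.pi,120)
    x=.014*np.cos(t); y=np.clip(.014*np.sin(t),-.0075,.0075); A=np.radians(az)
    draw(np.c_[cx+x*np.cos(A)-y*np.sin(A),cy+x*np.sin(A)+y*np.cos(A),0*t+.112],(0,0,255))
    draw(np.c_[cx+.023*np.cos(t),cy+.023*np.sin(t),0*t+.082],(0,255,0))
    draw(np.c_[cx+.0045*np.cos(t),cy+.0045*np.sin(t),0*t+.141],(255,0,0))
    return o
np.save("x.npy",0)
tip=wray(d,g((372,342),6,198,131),.141);col=wray(d,g((366,250),6,198,131),.082); c=(tip+col)/2
i=0
az=np.degrees(np.arctan2(*(b-a)[1::-1]))
a,b=[wray(d,g(q,6,198,131),.112) for q in((355,236),(450,276))]; az=np.degrees(np.arctan2(*(b-a)[1::-1]))
cv2.imwrite("pics/w1e.png",outl(c[0],c[1],az)); print(c,az)
E
```

```text
tip [0.543  0.1921 0.141 ]
collar [0.5434 0.1915 0.082 ]
flat az 44.79492518374194 [0.53360038 0.19324234 0.112     ] [0.54559197 0.20514839 0.112     ]
lobe az 43.902275584181915 [0.54500603 0.19268861 0.112     ]
jaw az 91.97462111194362
[0.54323204 0.19180395 0.1115    ] 44.79492518374194
```

View pics/w1d.png

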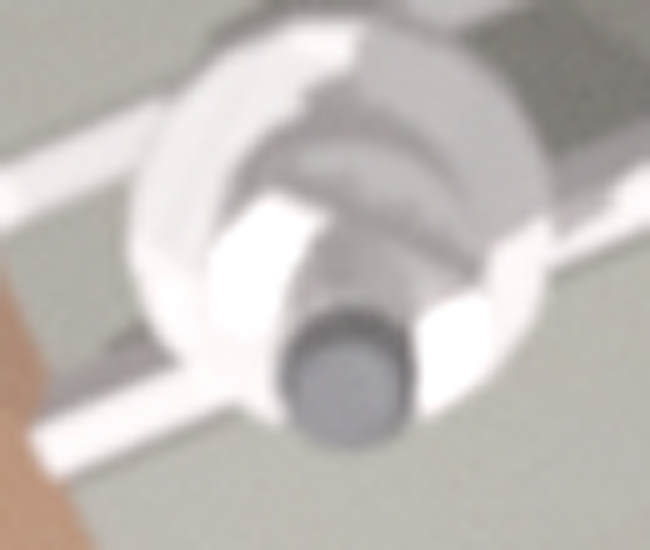

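View pics/w1e.png

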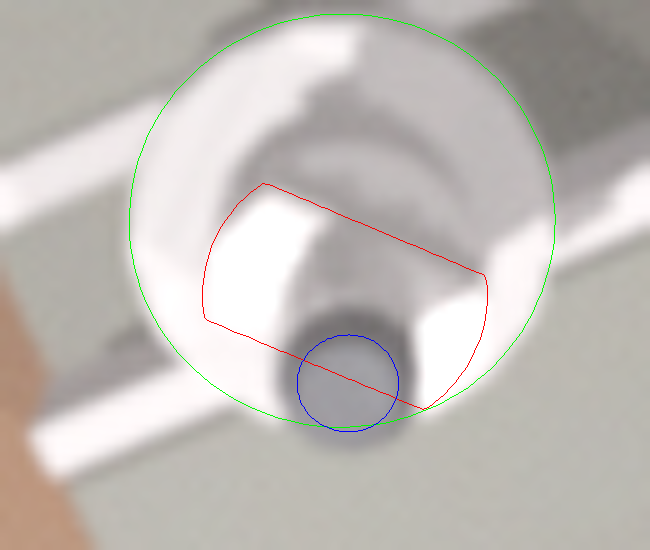

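```bash
python3 - <<'E'
from h import *
plan([.472,-.232,.18],0,10)
E
```

```text
from [0.5455 0.1893 0.2698] az 68.24 turn/row -6.8238932330479525 step mm 43.70332017593522
[[[-0.088,-0.419,0.09],[0,0,np.float64(0.0758)]],[[-0.137,-0.405,0.09],[0,0,np.float64(0.0758)]],[[-0.184,-0.386,0.09],[0,0,np.float64(0.0758)]],[[-0.229,-0.361,0.09],[0,0,np.float64(0.0758)]],[[-0.27,-0.332,0.09],[0,0,np.float64(0.0758)]],[[-0.307,-0.297,0.09],[0,0,np.float64(0.0758)]],[[-0.341,-0.259,0.09],[0,0,np.float64(0.0758)]],[[-0.369,-0.216,0.089],[0,0,np.float64(0.0758)]],[[-0.392,-0.171,0.09],[0,0,np.float64(0.0758)]],[[-0.41,-0.123,0.089],[0,0,np.float64(0.0758)]]] end [ 0.472 -0.232  0.18 ] az 0.018932330479515258
```

```bash
python3 -m pendant '[[[-0.088,-0.419,0.09],[0,0,0.0758]],[[-0.137,-0.405,0.09],[0,0,0.0758]],[[-0.184,-0.386,0.09],[0,0,0.0758]],[[-0.229,-0.361,0.09],[0,0,0.0758]],[[-0.27,-0.332,0.09],[0,0,0.0758]],[[-0.307,-0.297,0.09],[0,0,0.0758]],[[-0.341,-0.259,0.09],[0,0,0.0758]],[[-0.369,-0.216,0.09],[0,0,0.0758]],[[-0.392,-0.171,0.09],[0,0,0.0758]],[[-0.41,-0.123,0.09],[0,0,0.0758]],[[0,0,0],[0,0,0]],[[0,0,0],[0,0,0]]]'
python3 - <<'E'
from h import *
d=env.get_image("wrist"); im=np.ascontiguousarray(d["image"][:,:,::-1]); cv2.imwrite("pics/w2.png",im)
np.savez("w2.npz",**d)
print(env.observe()["position"])
u=wproj(d,[.472,-.232,.022]); print(u)
crop(im,int(u[0])-50,int(u[1])-40,100,80,7,"pics/w2c.png"); print(int(u[0])-50,int(u[1])-40)
E
```

```text
time_s: 3.22
position: [0.4725, -0.23, 0.1806]
tool_rot: [[-0.004, 1.0, 0.0], [1.0, 0.004, 0.0], [0.0, 0.0, -1.0]]
ft_force: [0.4, -0.1, 0.0]
grip_width: 0.0856
[ 0.47264995 -0.22989153  0.18069484]
[255.90777121 184.59676016]
205 144
```

View pics/w2.png

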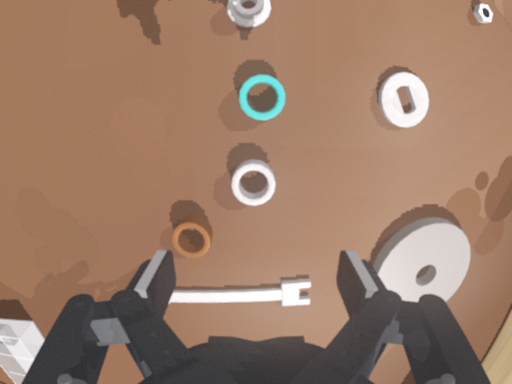

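View pics/w2c.png

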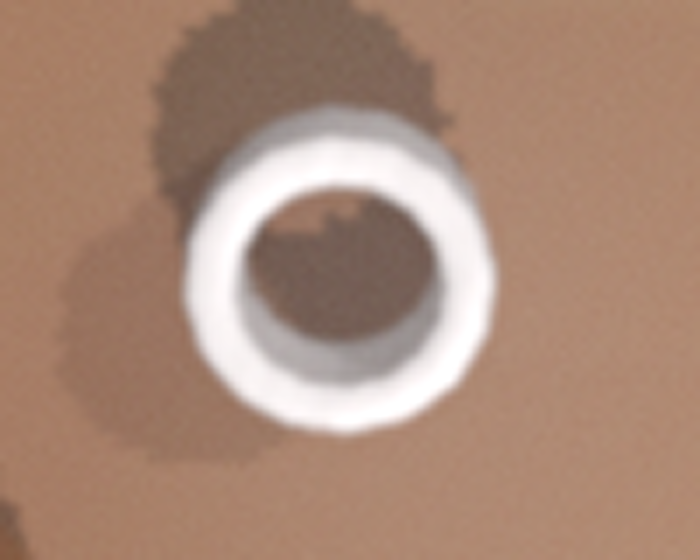

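```bash
python3 - <<'E'
from h import *
d=dict(np.load("w2.npz")); im=np.ascontiguousarray(d["image"][:,:,::-1])
g=lambda c,sc,a,b:((c[0]+.5)/sc-.5+a,(c[1]+.5)/sc-.5+b)
p=wray(d,g((341,284),7,205,144),.022); print("spacer",p)
print("flange",wray(d,(404,98.5),.01))
E
```

```text
spacer [ 0.46940412 -0.23154128  0.022     ]
flange [ 0.62821797 -0.13868876  0.01      ]
```

```bash
python3 -m pendant '[[[-0.016,-0.026,0.3],[0,0,-0.0025]],[[0,0,0.4],[0,0,0]],[[0,0,0.4],[0,0,0]],[[0,0,0.3],[0,0,0]],[[0,0,0.177],[0,0,0]],[[0,0,0],[0,0,0]]]'
python3 -m pendant '[[[0,0,0],[0,0,0]],[[0,0,0],[0,0,0]],[[0,0,0],[0,0,0]],[[0,0,0],[0,0,0]],[[0,0,0],[0,0,0]]]' -1 40
python3 - <<'E'
from h import *
d=env.get_image("wrist"); im=np.ascontiguousarray(d["image"][:,:,::-1]); cv2.imwrite("pics/w3.png",im)
np.savez("w3.npz",**d); print(env.observe()["position"],env.observe()["grip_width"],env.observe()["ft_force"])
E
```

```text
time_s: 4.03
position: [0.4698, -0.2315, 0.0221]
tool_rot: [[-0.008, 1.0, -0.001], [1.0, 0.008, 0.001], [0.001, -0.001, -1.0]]
ft_force: [-0.1, -0.4, -0.1]
grip_width: 0.0857
time_s: 4.65
position: [0.4702, -0.2331, 0.0238]
tool_rot: [[-0.006, 1.0, 0.001], [1.0, 0.006, -0.001], [-0.001, 0.001, -1.0]]
ft_force: [-1.4, 2.3, 6.9]
grip_width: 0.0427
[ 0.47015491 -0.23305161  0.02376324] 0.04238521234288729 [-1.08217092  1.43128833  7.35776597]
```

View pics/w3.png

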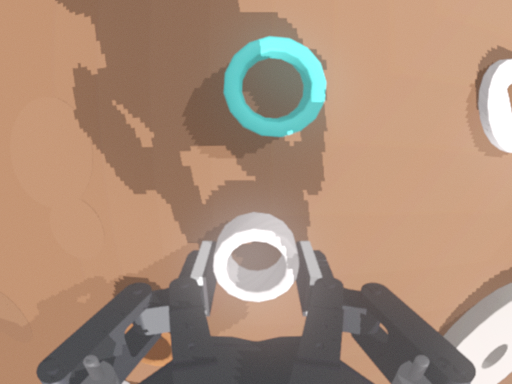

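```bash
python3 -m pendant '[[[0,0,-0.3],[0,0,0]],[[0,0,-0.5],[0,0,0]],[[0,0,-0.6],[0,0,0]],[[0,0,-0.4],[0,0,0]],[[0,0,0],[0,0,0]],[[0,0,0],[0,0,0]]]'
python3 - <<'E'
from h import *
d=env.get_image("wrist"); im=np.ascontiguousarray(d["image"][:,:,::-1])
np.savez("w4.npz",**d); o=env.observe(); print(o["position"],o["grip_width"],o["ft_force"])
crop(im,175,190,165,125,4.8,"pics/w4c.png")
plan([.544,.192,.2],0,9)
E
```

```text
time_s: 5.45
position: [0.4693, -0.2326, 0.2017]
tool_rot: [[-0.006, 1.0, -0.001], [1.0, 0.006, 0.001], [0.001, -0.001, -1.0]]
ft_force: [0.0, 0.2, -2.1]
grip_width: 0.0424
[ 0.46925885 -0.23256443  0.20123874] 0.04247538669863629 [ 0.14248402 -0.27502887 -1.79881896]
from [ 0.4693 -0.2326  0.2012] az 0.36 turn/row -0.03952692261540215 step mm 47.899422854105204
[[[0.471,0.086,0.001],[0,0,np.float64(0.0004)]],[[0.471,0.086,0.001],[0,0,np.float64(0.0004)]],[[0.471,0.085,0.001],[0,0,np.float64(0.0004)]],[[0.472,0.085,0.002],[0,0,np.float64(0.0004)]],[[0.471,0.085,0.001],[0,0,np.float64(0.0004)]],[[0.472,0.084,0.002],[0,0,np.float64(0.0004)]],[[0.472,0.084,0.001],[0,0,np.float64(0.0004)]],[[0.471,0.084,0.002],[0,0,np.float64(0.0004)]],[[0.472,0.084,0.001],[0,0,np.float64(0.0004)]]] end [0.544 0.192 0.2  ] az 0.031742303538614514
```

View pics/w4c.png

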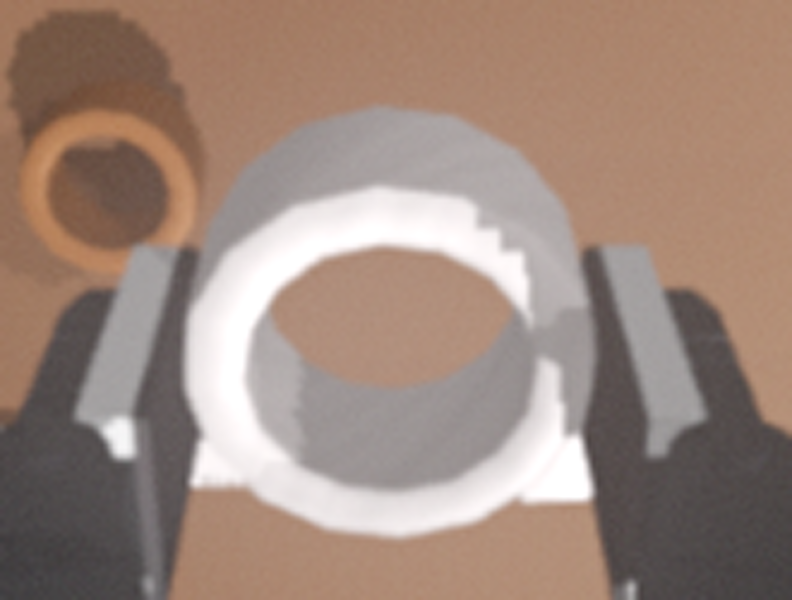

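```bash
python3 - <<'E'
from h import *
d=dict(np.load("w4.npz"))
p=wray(d,(255.9,265.0),.2012-.0018); print(p-[.46926,-.23256,.2012])
E
python3 -m pendant '[[[0.471,0.086,0],[0,0,0]],[[0.471,0.086,0],[0,0,0]],[[0.471,0.085,0],[0,0,0]],[[0.472,0.085,0],[0,0,0]],[[0.471,0.085,0],[0,0,0]],[[0.472,0.084,0],[0,0,0]],[[0.472,0.084,0],[0,0,0]],[[0.471,0.084,0],[0,0,0]],[[0.472,0.084,0],[0,0,0]],[[0,0,0],[0,0,0]],[[0,0,0],[0,0,0]]]'
python3 - <<'E'
from h import *
d=env.get_image("wrist"); im=np.ascontiguousarray(d["image"][:,:,::-1])
np.savez("w5.npz",**d); o=env.observe(); print(o["position"],o["grip_width"],o["ft_force"])
crop(im,175,170,165,125,4.8,"pics/w5c.png")
t=env.get_image("top"); crop(t["image"][:,:,::-1],150,165,100,100,6,"pics/t5.png")
E
```

```text
[-0.00056993  0.00242786 -0.0018    ]
time_s: 6.88
position: [0.543, 0.1915, 0.2013]
tool_rot: [[-0.007, 1.0, -0.003], [1.0, 0.007, -0.001], [-0.001, -0.003, -1.0]]
ft_force: [0.3, -0.8, -1.8]
grip_width: 0.0422
[0.54318744 0.19099096 0.20167095] 0.042229625651933174 [-1.40394237  0.86433987 -1.35209342]
```

View pics/w5c.png

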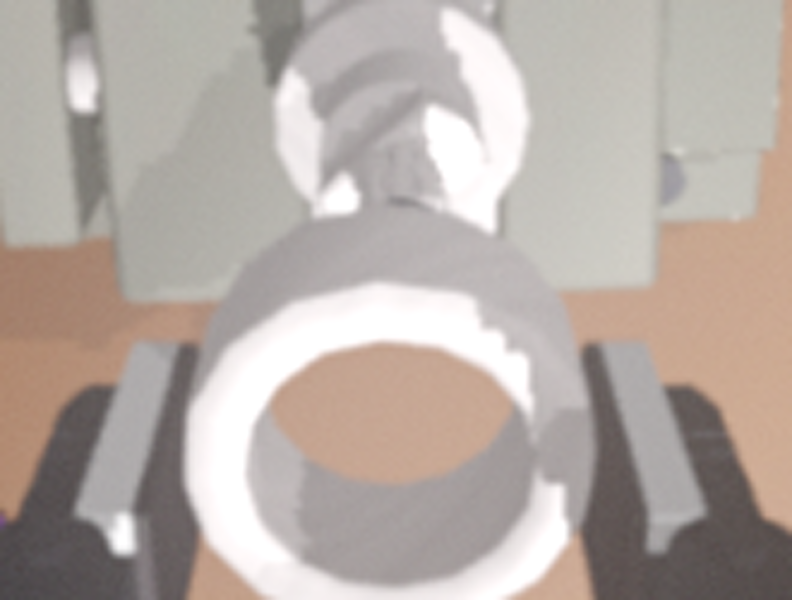

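View pics/t5.png

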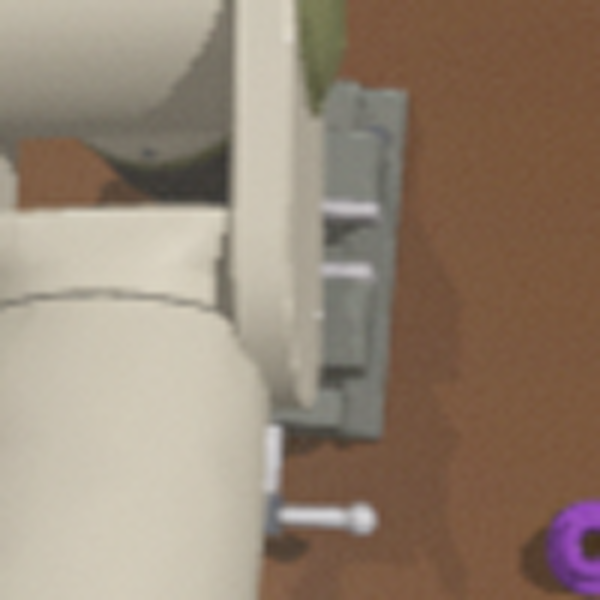

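```bash
python3 - <<'E'
from h import *
d=dict(np.load("w5.npz")); im=np.ascontiguousarray(d["image"][:,:,::-1])
x0,y0,s=215,165,9
big=cv2.resize(im[y0:y0+60,x0:x0+85],None,fx=s,fy=s,interpolation=cv2.INTER_CUBIC)
def outl(cx,cy,az):
    o=big.copy()
    def draw(P,col):
        q=np.array([(wproj(d,p)-[x0,y0]+.5)*s-.5 for p in P]).astype(np.int32); cv2.polylines(o,[q],True,col,1)
    t=np.linspace(0,2*np.pi,120)
    x=.014*np.cos(t); y=np.clip(.014*np.sin(t),-.0075,.0075); A=np.radians(az)
    draw(np.c_[cx+x*np.cos(A)-y*np.sin(A),cy+x*np.sin(A)+y*np.cos(A),0*t+.112],(0,0,255))
    draw(np.c_[cx+.023*np.cos(t),cy+.023*np.sin(t),0*t+.082],(0,255,0))
    draw(np.c_[cx+.0045*np.cos(t),cy+.0045*np.sin(t),0*t+.141],(255,0,0))
    return o
cv2.imwrite("pics/w5e.png",outl(.544,.1918,43))
E
```

```text
(no output)
```

View pics/w5e.png

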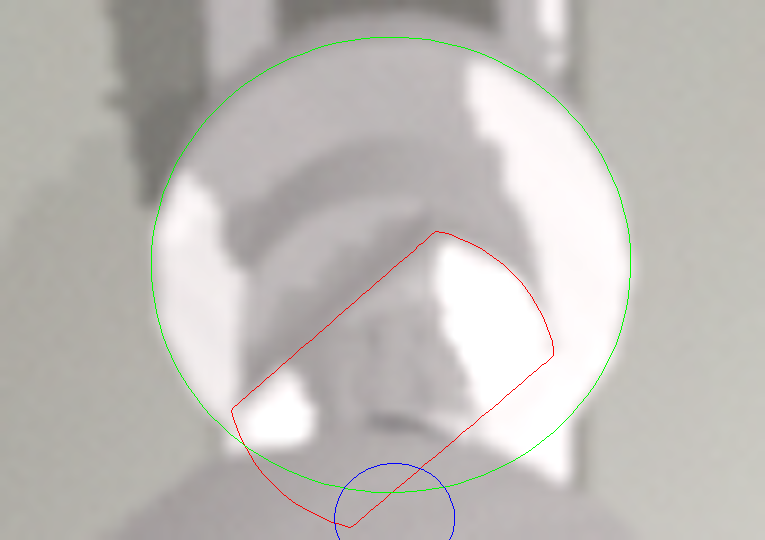

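```bash
python3 -m pendant '[[[-0.016,0.016,0.1],[0,0,0.004]],[[0,0,0.2],[0,0,0]],[[0,0,0.2],[0,0,0]],[[0,0,0.1],[0,0,0]],[[0,0,0],[0,0,0]],[[0,0,0],[0,0,0]]]'
python3 - <<'E'
from h import *
d=env.get_image("wrist"); im=np.ascontiguousarray(d["image"][:,:,::-1])
np.savez("w6.npz",**d); o=env.observe(); print(o["position"],o["grip_width"],o["ft_force"],o["tool_rot"][:,2])
crop(im,200,210,110,85,7,"pics/w6c.png")
E
```

```text
time_s: 7.72
position: [0.5454, 0.1901, 0.1433]
tool_rot: [[0.0, 1.0, 0.001], [1.0, -0.0, 0.0], [0.0, 0.001, -1.0]]
ft_force: [1.1, 0.1, -1.2]
grip_width: 0.0422
[0.54544134 0.19014737 0.143361  ] 0.04218898978460652 [-0.56871479  0.32794902 -1.33154367] [ 1.42280480e-03  1.64184739e-04 -9.99998974e-01]
```

View pics/w6c.png

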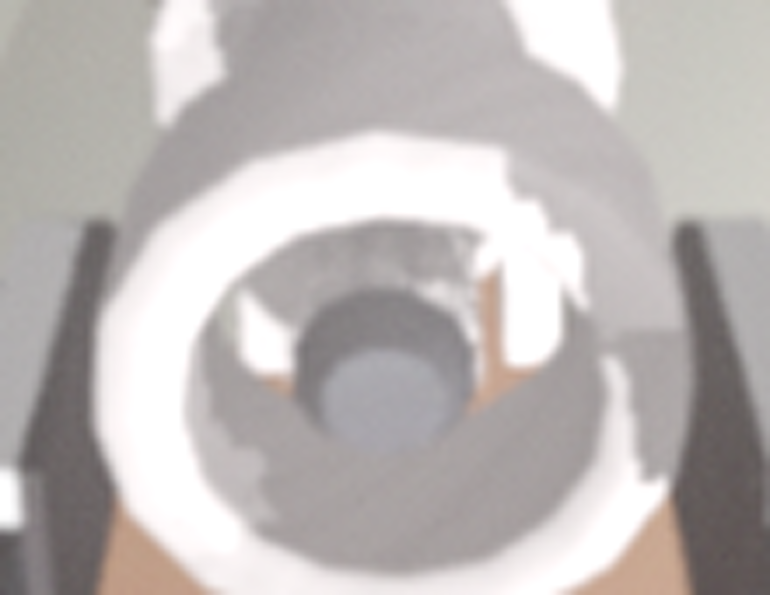

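```bash
python3 -m pendant '[[[-0.006,-0.008,0],[0,0,0]],[[0,0,0.03],[0,0,0]],[[0,0,0.03],[0,0,0]],[[0,0,0.02],[0,0,0]],[[0,0,0],[0,0,0]]]'
```

```text
time_s: 8.4
position: [0.5442, 0.1896, 0.1344]
tool_rot: [[0.0, 1.0, -0.0], [1.0, -0.0, -0.0], [-0.0, -0.0, -1.0]]
ft_force: [-0.3, 0.4, -1.1]
grip_width: 0.0423
```

```bash
python3 -m pendant '[[[0,0,0.02],[0,0,0]],[[0,0,0.02],[0,0,0]],[[0,0,0],[0,0,0]]]'
```

```text
time_s: 8.78
position: [0.5442, 0.1896, 0.1304]
tool_rot: [[-0.0, 1.0, -0.0], [1.0, 0.0, -0.0], [-0.0, -0.0, -1.0]]
ft_force: [-0.2, -0.1, -0.6]
grip_width: 0.0424
```

```bash
python3 -m pendant '[[[0,0,0.04],[0,0,0]],[[0,0,0.05],[0,0,0]],[[0,0,0.05],[0,0,0]],[[0,0,0.05],[0,0,0]],[[0,0,0.03],[0,0,0]],[[0,0,0],[0,0,0]]]'
```

```text
time_s: 9.52
position: [0.5442, 0.1896, 0.1084]
tool_rot: [[-0.0, 1.0, -0.0], [1.0, 0.0, -0.0], [-0.0, -0.0, -1.0]]
ft_force: [0.1, 0.6, -0.2]
grip_width: 0.0425
```

```bash
python3 -m pendant '[[[0,0,0.015],[0,0,0]],[[0,0,0],[0,0,0]]]'
```

```text
time_s: 9.78
position: [0.5442, 0.1896, 0.1071]
tool_rot: [[-0.0, 1.0, -0.0], [1.0, 0.0, -0.0], [-0.0, -0.0, -1.0]]
ft_force: [0.3, 0.1, -0.2]
grip_width: 0.0426
```

```bash
python3 -m pendant '[[[0,0,0.01],[0,0,0]],[[0,0,0],[0,0,0]]]'
```

```text
time_s: 10.02
position: [0.5442, 0.1896, 0.1061]
tool_rot: [[0.0, 1.0, -0.0], [1.0, -0.0, -0.0], [-0.0, -0.0, -1.0]]
ft_force: [-0.4, -0.2, -1.1]
grip_width: 0.0423
```

```bash
python3 -m pendant '[[[0,0,0.005],[0,0,0]],[[0,0,0],[0,0,0]]]'
```

```text
time_s: 10.28
position: [0.5443, 0.1896, 0.1058]
tool_rot: [[-0.0, 1.0, 0.0], [1.0, 0.0, 0.0], [0.0, 0.0, -1.0]]
ft_force: [-0.9, -0.7, 1.2]
grip_width: 0.0424
```

```bash
python3 -m pendant '[[[0,0,0],[0,0,0]],[[0,0,0],[0,0,0]],[[0,0,0],[0,0,0]],[[0,0,-0.1],[0,0,0]],[[0,0,-0.4],[0,0,0]],[[0,0,-0.5],[0,0,0]],[[0,0,-0.4],[0,0,0]],[[0,0,0],[0,0,0]]]' 1
python3 - <<'E'
from h import *
d=env.get_image("wrist"); im=np.ascontiguousarray(d["image"][:,:,::-1])
np.savez("w7.npz",**d); o=env.observe(); print(o["position"],o["grip_width"],o["ft_force"])
u=wproj(d,[.545,.19,.104]); print(u)
crop(im,int(u[0])-50,int(u[1])-40,100,80,7,"pics/w7c.png"); print(int(u[0])-50,int(u[1])-40)
E
```

```text
time_s: 11.28
position: [0.5452, 0.1898, 0.2496]
tool_rot: [[-0.0, 1.0, 0.007], [1.0, 0.0, 0.001], [0.001, 0.007, -1.0]]
ft_force: [-0.1, -0.5, -1.2]
grip_width: 0.0853
[0.54445217 0.18963148 0.24722035] 0.08545692770279263 [-0.41165964 -0.3994842  -0.65541354]
[255.17524663 186.30650734]
205 146
```

View pics/w7c.png

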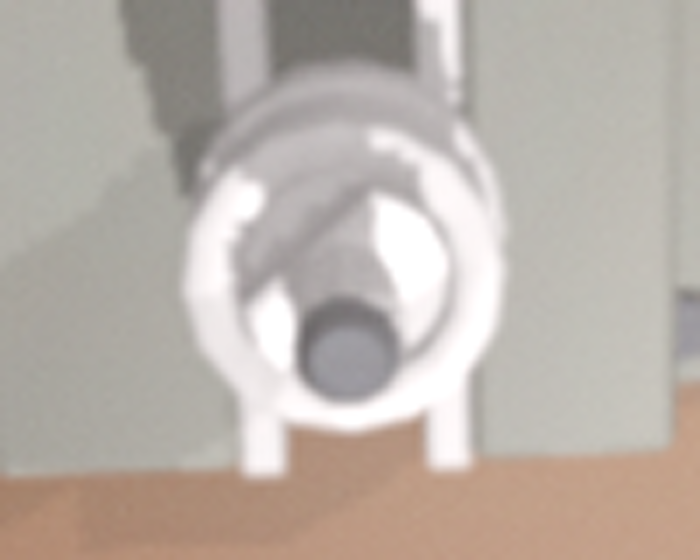

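```bash
python3 - <<'E'
from h import *
plan([.631,-.139,.19],40,8)
E
```

```text
from [0.5445 0.1896 0.2472] az 0.0 turn/row 4.999472393948977 step mm 43.077572754268154
[[[-0.411,0.108,0.072],[0,0,np.float64(-0.0555)]],[[-0.419,0.072,0.071],[0,0,np.float64(-0.0555)]],[[-0.423,0.035,0.072],[0,0,np.float64(-0.0555)]],[[-0.425,-0.002,0.071],[0,0,np.float64(-0.0555)]],[[-0.423,-0.039,0.072],[0,0,np.float64(-0.0555)]],[[-0.418,-0.075,0.071],[0,0,np.float64(-0.0555)]],[[-0.41,-0.111,0.072],[0,0,np.float64(-0.0555)]],[[-0.398,-0.147,0.071],[0,0,np.float64(-0.0555)]]] end [ 0.6309 -0.139   0.19  ] az 39.96422084840818
```

```bash
python3 -m pendant '[[[-0.411,0.108,0.071],[0,0,-0.0555]],[[-0.419,0.072,0.071],[0,0,-0.0555]],[[-0.423,0.035,0.072],[0,0,-0.0555]],[[-0.425,-0.002,0.071],[0,0,-0.0555]],[[-0.423,-0.039,0.072],[0,0,-0.0555]],[[-0.418,-0.075,0.071],[0,0,-0.0555]],[[-0.41,-0.111,0.072],[0,0,-0.0555]],[[-0.398,-0.147,0.071],[0,0,-0.0555]],[[0,0,0],[0,0,0]],[[0,0,0],[0,0,0]]]'
python3 - <<'E'
from h import *
d=env.get_image("wrist"); im=np.ascontiguousarray(d["image"][:,:,::-1])
np.savez("w8.npz",**d); o=env.observe(); print(o["position"],o["grip_width"],o["ft_force"])
u=wproj(d,[.631,-.139,.01]); print(u)
cv2.imwrite("pics/w8.png",im)
crop(im,int(u[0])-50,int(u[1])-40,100,80,7,"pics/w8c.png"); print(int(u[0])-50,int(u[1])-40)
E
```

```text
time_s: 12.58
position: [0.6303, -0.1384, 0.1878]
tool_rot: [[-0.642, 0.767, -0.002], [0.767, 0.642, 0.001], [0.002, -0.001, -1.0]]
ft_force: [-0.6, 0.7, 0.2]
grip_width: 0.0853
[ 0.63043842 -0.13798849  0.18823768] 0.08546751402407539 [-0.110994    1.24733243  0.4643985 ]
[256.92714163 179.19041293]
206 139
```

View pics/w8c.png

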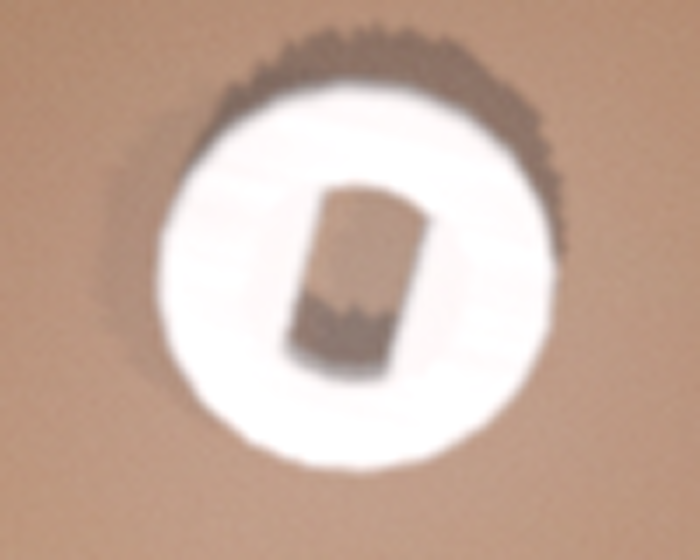

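View pics/w8.png

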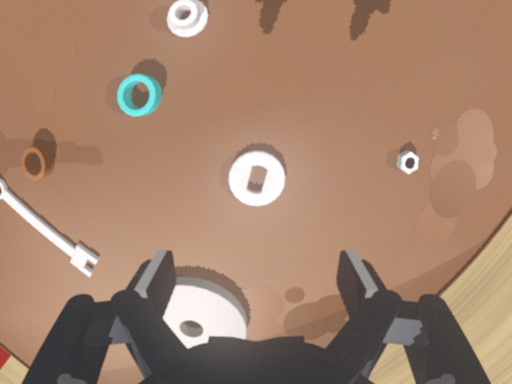

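```bash
python3 - <<'E'
from h import *
d=dict(np.load("w8.npz"))
g=lambda c,sc=7,a=206,b=139:((c[0]+.5)/sc-.5+a,(c[1]+.5)/sc-.5+b)
print("c",wray(d,g((357,275)),.01), "bore",wray(d,g((358,280)),.01))
for e in(((322,192),(288,345)),((428,215),(385,375))):
    a,b=[wray(d,g(q),.01) for q in e]; print(np.degrees(np.arctan2(*(b-a)[1::-1])))
w=np.load("w8.npz"); print("wheel",wray(d,(193,328),.02),"nut",wray(d,(409,162),.012))
plan([.6305,-.139,.023],40,5)
E
```

```text
c [ 0.6297814  -0.13812682  0.01      ] bore [ 0.63039542 -0.13862653  0.01      ]
-62.57394558795929
-64.22469511688564
wheel [ 0.69511075 -0.34912094  0.02      ] nut [ 0.74809127 -0.01192408  0.012     ]
from [ 0.6304 -0.138   0.1882] az 39.97 turn/row 0.006051737928811462 step mm 33.04815823642184
[[[-0.002,-0.001,0.33],[0,0,np.float64(-0.0001)]],[[-0.002,-0.001,0.331],[0,0,np.float64(-0.0001)]],[[-0.001,-0.001,0.33],[0,0,np.float64(-0.0001)]],[[-0.002,-0.002,0.331],[0,0,np.float64(-0.0001)]],[[-0.001,-0.001,0.33],[0,0,np.float64(-0.0001)]]] end [ 0.6305 -0.139   0.023 ] az 40.014741310355944
```

```bash
python3 - <<'E'
from h import *
d=dict(np.load("w4.npz"))
for z in (.175,.18,.185,.19,.195):
    a=wray(d,(215.2,241.3),z);b=wray(d,(296.3,241.3),z); print(z-.2012,(b-a)[0],((a+b)/2)[1]+.23256)
E
```

```text
-0.0262 0.0463383103777667 0.0029975226006179745
-0.021199999999999997 0.04480054156510743 0.00557488833864242
-0.016199999999999992 0.043262772752448164 0.00815225407666681
-0.011199999999999988 0.041725003939788785 0.010729619814691227
-0.006199999999999983 0.04018723512712946 0.013306985552715644
```

```bash
python3 -m pendant '[[[-0.005,-0.003,0.33],[0,0,0]],[[0,0,0.45],[0,0,0]],[[0,0,0.45],[0,0,0]],[[0,0,0.33],[0,0,0]],[[0,0,0.192],[0,0,0]],[[0,0,0],[0,0,0]]]'
python3 -m pendant '[[[0,0,0],[0,0,0]],[[0,0,0],[0,0,0]],[[0,0,0],[0,0,0]],[[0,0,0],[0,0,0]],[[0,0,0],[0,0,0]]]' -1 40
```

```text
time_s: 13.38
position: [0.6301, -0.1382, 0.0123]
tool_rot: [[-0.643, 0.766, -0.003], [0.766, 0.643, 0.001], [0.003, -0.001, -1.0]]
ft_force: [0.6, 0.6, -0.1]
grip_width: 0.0855
time_s: 14.0
position: [0.6315, -0.1394, 0.0153]
tool_rot: [[-0.642, 0.766, 0.003], [0.766, 0.642, -0.001], [-0.002, 0.001, -1.0]]
ft_force: [-1.1, 2.5, 6.3]
grip_width: 0.0578
```

```bash
python3 -m pendant '[[[0,0,-0.1],[0,0,0]],[[0,0,-0.4],[0,0,0]],[[0,0,-0.6],[0,0,0]],[[0,0,-0.6],[0,0,0]],[[0,0,-0.2],[0,0,0]],[[0,0,0],[0,0,0]],[[0,0,0],[0,0,0]]]'
python3 - <<'E'
from h import *
d=env.get_image("wrist"); im=np.ascontiguousarray(d["image"][:,:,::-1])
np.savez("w9.npz",**d); o=env.observe(); print(o["position"],o["grip_width"],o["ft_force"])
crop(im,170,190,175,130,4.5,"pics/w9c.png")
plan([.5442,.1896,.20],40-73.5,9)
E
```

```text
time_s: 14.88
position: [0.6303, -0.1394, 0.202]
tool_rot: [[-0.642, 0.767, -0.002], [0.767, 0.642, 0.001], [0.002, -0.001, -1.0]]
ft_force: [0.2, 0.7, -1.4]
grip_width: 0.058
[ 0.63027361 -0.13942414  0.20171034] 0.057763601196703485 [ 0.88182538 -0.24689706 -1.88508482]
from [ 0.6303 -0.1394  0.2017] az 39.96 turn/row -8.161792030113764 step mm 37.78896509861868
[[[0.342,0.161,0.002],[0,0,np.float64(0.0907)]],[[0.361,0.111,0.002],[0,0,np.float64(0.0907)]],[[0.373,0.059,0.002],[0,0,np.float64(0.0907)]],[[0.378,0.005,0.002],[0,0,np.float64(0.0907)]],[[0.375,-0.048,0.002],[0,0,np.float64(0.0907)]],[[0.364,-0.101,0.002],[0,0,np.float64(0.0907)]],[[0.346,-0.152,0.002],[0,0,np.float64(0.0907)]],[[0.321,-0.199,0.002],[0,0,np.float64(0.0907)]],[[0.29,-0.243,0.001],[0,0,np.float64(0.0907)]]] end [0.5442 0.1896 0.2   ] az -33.51087172897613
```

View pics/w9c.png

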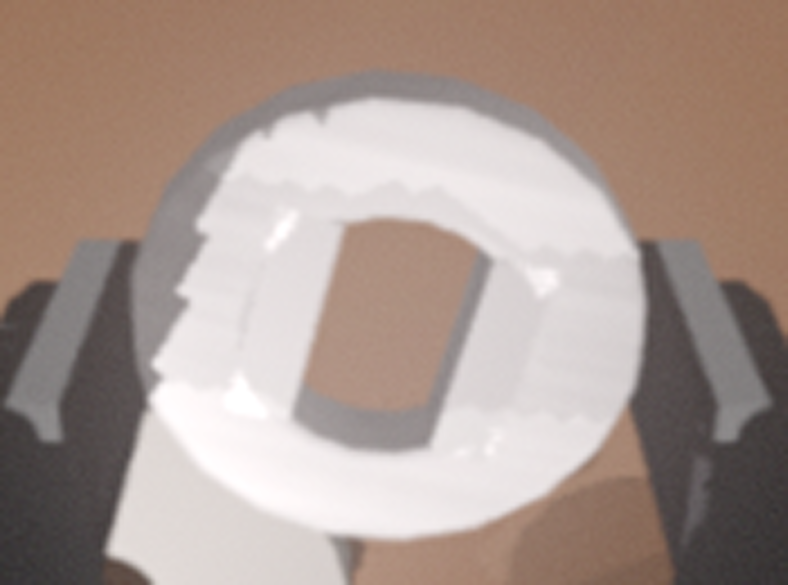

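```bash
python3 - <<'E'
from h import *
d=dict(np.load("w9.npz"))
P=np.array([.63027361,-.13942414,.20171034]); T=down(39.96)
g=lambda c,sc=4.5,a=170,b=190:((c[0]+.5)/sc-.5+a,(c[1]+.5)/sc-.5+b)
W=lambda c:(T.T@(wray(d,g(c),P[2]-.0053)-P))*1e3
for e in(((345,225),(292,415)),((492,262),(432,440))):
    a,b=map(W,e); v=T@(b-a); print("edge",a.round(1),b.round(1),"az",np.degrees(np.arctan2(v[1],v[0])))
for c in((375,98),(385,540),(133,290),(645,300),(400,218),(375,452)): print(c,W(c).round(2))
E
```

```text
edge [15.5 -5.5  5.3] [ -9.7 -12.1   5.3] az -64.67811786620432
edge [10.9 10.6  5.3] [-13.2   4.3   5.3] az -64.54557684937275
(375, 98) [30.33 -2.21  5.3 ]
(385, 540) [-28.91  -1.27   5.3 ]
(133, 290) [  7.   -29.51   5.3 ]
(645, 300) [ 5.7  28.08  5.3 ]
(400, 218) [16.38  0.43  5.3 ]
(375, 452) [-15.    -2.43   5.3 ]
```

```bash
python3 - <<'E'
from h import *
plan([.5437,.1905,.20],-32,9)
E
```

```text
from [ 0.6303 -0.1394  0.2017] az 39.96 turn/row -7.995125363447097 step mm 37.8997790804369
[[[0.343,0.162,0.002],[0,0,np.float64(0.0888)]],[[0.362,0.112,0.002],[0,0,np.float64(0.0888)]],[[0.374,0.061,0.002],[0,0,np.float64(0.0888)]],[[0.379,0.008,0.002],[0,0,np.float64(0.0888)]],[[0.376,-0.044,0.002],[0,0,np.float64(0.0888)]],[[0.367,-0.096,0.002],[0,0,np.float64(0.0888)]],[[0.35,-0.146,0.002],[0,0,np.float64(0.0888)]],[[0.326,-0.193,0.002],[0,0,np.float64(0.0888)]],[[0.295,-0.237,0.001],[0,0,np.float64(0.0888)]]] end [0.5437 0.1905 0.2   ] az -31.971871728976126
```

```bash
python3 -m pendant '[[[0.343,0.162,0],[0,0,0.0888]],[[0.362,0.112,0],[0,0,0.0888]],[[0.374,0.061,0],[0,0,0.0888]],[[0.379,0.008,0],[0,0,0.0888]],[[0.376,-0.044,0],[0,0,0.0888]],[[0.367,-0.096,0],[0,0,0.0888]],[[0.35,-0.146,0],[0,0,0.0888]],[[0.326,-0.193,0],[0,0,0.0888]],[[0.295,-0.237,0],[0,0,0.0888]],[[0,0,0],[0,0,0]],[[0,0,0.15],[0,0,0]],[[0,0,0.2],[0,0,0]],[[0,0,0.1],[0,0,0]],[[0,0,0],[0,0,0]],[[0,0,0],[0,0,0]]]'
python3 - <<'E'
from h import *
d=env.get_image("wrist"); im=np.ascontiguousarray(d["image"][:,:,::-1])
np.savez("w10.npz",**d); o=env.observe(); print(o["position"],o["grip_width"],o["ft_force"],o["tool_rot"])
crop(im,190,205,130,100,6,"pics/w10c.png")
E
```

```text
time_s: 16.8
position: [0.5446, 0.19, 0.1588]
tool_rot: [[0.53, 0.848, 0.001], [0.848, -0.53, 0.0], [0.001, 0.001, -1.0]]
ft_force: [0.7, 0.3, -1.3]
grip_width: 0.0579
[0.5446107  0.19011408 0.1589017 ] 0.05770918366680775 [ 0.14178428  0.23697527 -1.45526397] [[ 5.29565653e-01  8.48268162e-01  1.15907945e-03]
 [ 8.48268647e-01 -5.29566130e-01  1.27818810e-04]
 [ 7.22233847e-04  9.15522306e-04 -9.99999320e-01]]
```

View pics/w10c.png

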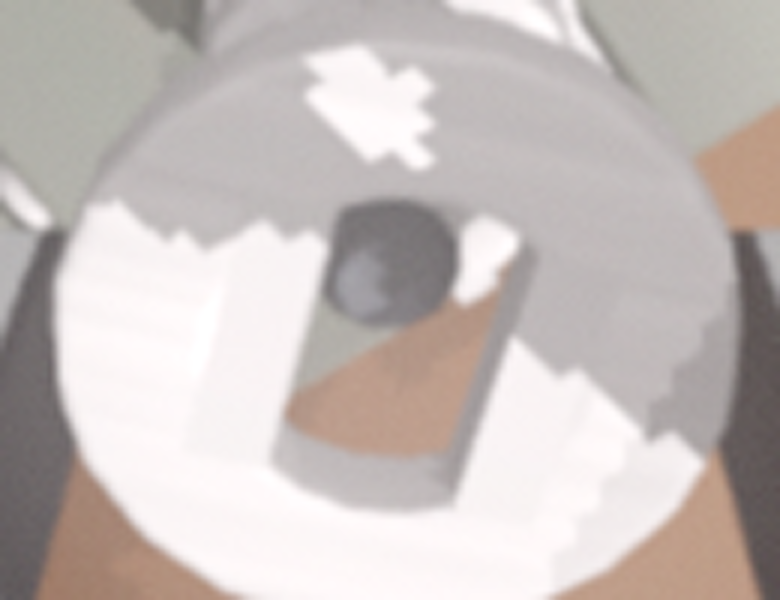

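```bash
python3 - <<'E'
from h import *
d=dict(np.load("w10.npz"))
P=np.array([.5446107,.19011408,.1589017]); T=down(-31.98)
g=lambda c,sc=6,a=190,b=205:((c[0]+.5)/sc-.5+a,(c[1]+.5)/sc-.5+b)
W=lambda c,z:(T.T@(wray(d,g(c),z)-P))*1e3
print("tip",W((391,284),.141).round(2))
zt=P[2]-.0053
for c in((55,300),(738,320),(395,46),(275,465),(455,505),(330,235),(535,250),(395,512)): print(c,W(c,zt).round(2))
E
```

```text
tip [ 0.98 -0.73 17.9 ]
(55, 300) [  6.14 -28.9    5.3 ]
(738, 320) [ 4.11 28.61  5.3 ]
(395, 46) [29.23 -0.34  5.3 ]
(275, 465) [-10.34 -10.86   5.3 ]
(455, 505) [-14.69   4.92   5.3 ]
(330, 235) [12.64 -5.65  5.3 ]
(535, 250) [11.18 11.11  5.3 ]
(395, 512) [-15.45  -0.39   5.3 ]
```

```bash
python3 -m pendant '[[[0.009,-0.005,0],[0,0,0]],[[0,0,0.06],[0,0,0]],[[0,0,0.066],[0,0,0]],[[0,0,0],[0,0,0]],[[0,0,0],[0,0,0]]]'
python3 - <<'E'
from h import *
d=env.get_image("wrist"); im=np.ascontiguousarray(d["image"][:,:,::-1])
np.savez("w11.npz",**d); o=env.observe(); print(o["position"],o["grip_width"],o["ft_force"])
crop(im,190,205,130,100,6,"pics/w11c.png")
E
```

```text
time_s: 17.48
position: [0.5444, 0.1913, 0.1457]
tool_rot: [[0.529, 0.848, 0.0], [0.848, -0.529, -0.0], [-0.0, 0.0, -1.0]]
ft_force: [-0.4, -0.7, -0.7]
grip_width: 0.0581
[0.54438679 0.19130897 0.14583478] 0.05796613262304823 [ 0.35060643 -1.0837418  -0.83420123]
```

View pics/w11c.png

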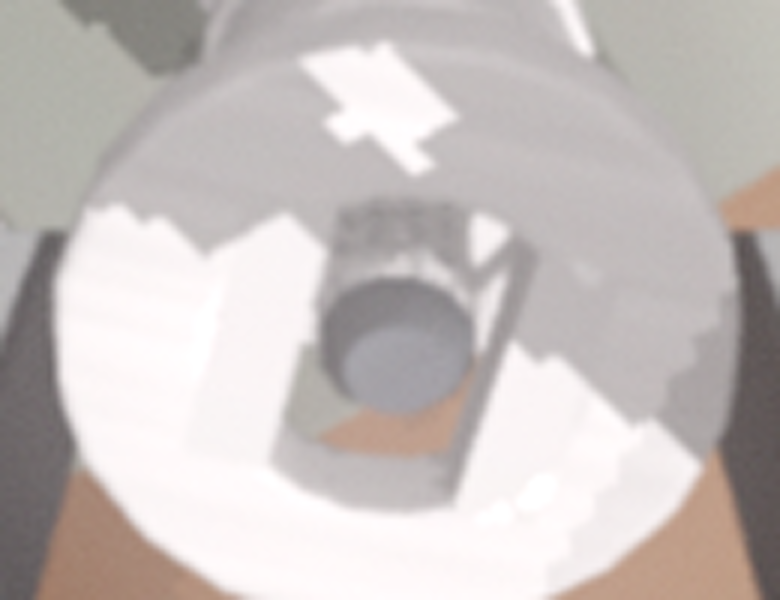

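```bash
python3 -m pendant '[[[0,0,0.06],[0,0,0]],[[0,0,0.06],[0,0,0]],[[0,0,0.04],[0,0,0]],[[0,0,0],[0,0,0]]]'
```

```text
time_s: 18.02
position: [0.5441, 0.1913, 0.1293]
tool_rot: [[0.529, 0.848, -0.001], [0.848, -0.529, -0.0], [-0.001, -0.001, -1.0]]
ft_force: [0.9, -0.5, -1.6]
grip_width: 0.0578
```

```bash
python3 -m pendant '[[[0,0,0.015],[0,0,0]],[[0,0,0.01],[0,0,0]],[[0,0,0],[0,0,0]]]'
```

```text
time_s: 18.4
position: [0.5443, 0.1913, 0.1272]
tool_rot: [[0.53, 0.848, 0.0], [0.848, -0.53, 0.0], [0.0, 0.0, -1.0]]
ft_force: [-0.5, 0.2, -0.6]
grip_width: 0.0579
```

```bash
python3 -m pendant '[[[0,0,0.01],[0,0,0]],[[0,0,0],[0,0,0]]]'
```

```text
time_s: 18.65
position: [0.5443, 0.1913, 0.1262]
tool_rot: [[0.53, 0.848, -0.0], [0.848, -0.53, -0.0], [-0.0, -0.0, -1.0]]
ft_force: [0.2, 0.1, -1.3]
grip_width: 0.0578
```

```bash
python3 -m pendant '[[[0,0,0.01],[0,0,0]],[[0,0,0.01],[0,0,0]],[[0,0,0],[0,0,0]]]'
```

```text
time_s: 19.02
position: [0.5442, 0.1913, 0.1241]
tool_rot: [[0.529, 0.848, -0.0], [0.848, -0.529, -0.0], [-0.0, -0.0, -1.0]]
ft_force: [-0.3, 0.4, -1.6]
grip_width: 0.0576
```

```bash
python3 -m pendant '[[[0,0,0.015],[0,0,0]],[[0,0,0.015],[0,0,0]],[[0,0,0],[0,0,0]]]'
```

```text
time_s: 19.4
position: [0.5442, 0.1913, 0.121]
tool_rot: [[0.529, 0.848, -0.0], [0.848, -0.529, -0.0], [-0.0, -0.0, -1.0]]
ft_force: [0.4, -0.2, -1.8]
grip_width: 0.0578
```

```bash
python3 -m pendant '[[[0,0,0.01],[0,0,0]],[[0,0,0.005],[0,0,0]],[[0,0,0],[0,0,0]]]'
```

```text
time_s: 19.77
position: [0.5443, 0.1913, 0.1197]
tool_rot: [[0.529, 0.848, -0.0], [0.848, -0.529, -0.0], [-0.0, -0.0, -1.0]]
ft_force: [-1.1, 0.3, -2.0]
grip_width: 0.0579
```

```bash
python3 -m pendant '[[[0,0,0.005],[0,0,0]],[[0,0,0],[0,0,0]]]'
```

```text
time_s: 20.02
position: [0.5443, 0.1913, 0.1193]
tool_rot: [[0.529, 0.848, 0.0], [0.848, -0.529, 0.0], [0.0, 0.0, -1.0]]
ft_force: [-0.2, -0.5, 0.7]
grip_width: 0.0579
```

```bash
python3 -m pendant '[[[0,0,0],[0,0,0]],[[0,0,0],[0,0,0]],[[0,0,0],[0,0,0]],[[0,0,-0.1],[0,0,0]],[[0,0,-0.4],[0,0,0]],[[0,0,-0.5],[0,0,0]],[[0,0,-0.3],[0,0,0]],[[0,0,0],[0,0,0]]]' 1
python3 - <<'E'
from h import *
d=env.get_image("wrist"); im=np.ascontiguousarray(d["image"][:,:,::-1])
np.savez("w12.npz",**d); o=env.observe(); print(o["position"],o["grip_width"],o["ft_force"])
u=wproj(d,[.545,.19,.114])
crop(im,int(u[0])-50,int(u[1])-40,100,80,7,"pics/w12c.png"); print(int(u[0])-50,int(u[1])-40)
plan([.4655,-.0535,.18],0,7)
E
```

```text
time_s: 21.02
position: [0.5449, 0.1915, 0.2522]
tool_rot: [[0.529, 0.848, 0.006], [0.848, -0.529, 0.001], [0.004, 0.004, -1.0]]
ft_force: [0.6, -0.8, -1.6]
grip_width: 0.0851
[0.54432625 0.19134064 0.25015075] 0.08564407513792088 [-0.66600845 -0.7446115   0.05123192]
206 150
from [0.5443 0.1913 0.2502] az -31.97 turn/row 4.566484195710318 step mm 38.08734441151055
[[[-0.356,0.09,0.1],[0,0,np.float64(-0.0507)]],[[-0.362,0.061,0.1],[0,0,np.float64(-0.0507)]],[[-0.366,0.032,0.1],[0,0,np.float64(-0.0507)]],[[-0.368,0.003,0.1],[0,0,np.float64(-0.0507)]],[[-0.367,-0.027,0.101],[0,0,np.float64(-0.0507)]],[[-0.363,-0.056,0.1],[0,0,np.float64(-0.0507)]],[[-0.357,-0.084,0.101],[0,0,np.float64(-0.0507)]]] end [ 0.4655 -0.0535  0.18  ] az -0.024389369972215746
```

View pics/w12c.png

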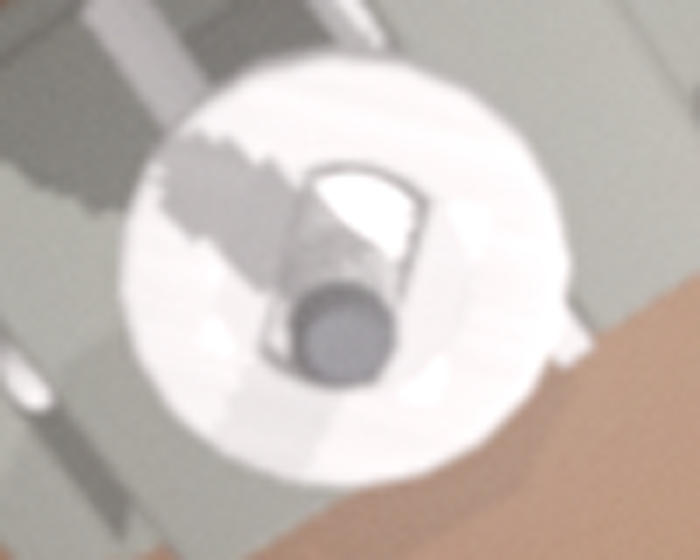

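The flange is down over the flats, level and seated: the journal's white step face fills its bore. Next is the bushing.

```bash
python3 -m pendant '[[[-0.356,0.09,0.05],[0,0,-0.0507]],[[-0.362,0.061,0.1],[0,0,-0.0507]],[[-0.366,0.032,0.1],[0,0,-0.0507]],[[-0.368,0.003,0.1],[0,0,-0.0507]],[[-0.367,-0.027,0.1],[0,0,-0.0507]],[[-0.363,-0.056,0.1],[0,0,-0.0507]],[[-0.357,-0.084,0.15],[0,0,-0.0507]],[[0,0,0],[0,0,0]],[[0,0,0],[0,0,0]]]'
python3 - <<'E'
from h import *
d=env.get_image("wrist"); im=np.ascontiguousarray(d["image"][:,:,::-1])
np.savez("w13.npz",**d); o=env.observe(); print(o["position"],o["grip_width"],o["ft_force"])
u=wproj(d,[.4655,-.0535,.024])
cv2.imwrite("pics/w13.png",im)
crop(im,int(u[0])-50,int(u[1])-40,100,80,7,"pics/w13c.png"); print(int(u[0])-50,int(u[1])-40)
E
```

```text
time_s: 22.2
position: [0.4654, -0.0531, 0.1789]
tool_rot: [[0.001, 1.0, -0.001], [1.0, -0.001, 0.001], [0.001, -0.001, -1.0]]
ft_force: [-0.2, 1.1, -0.1]
grip_width: 0.0854
[ 0.46554334 -0.05288413  0.1791101 ] 0.08568521416026013 [ 0.59013521 -0.35770136 -0.46633132]
206 144
```

View pics/w13c.png

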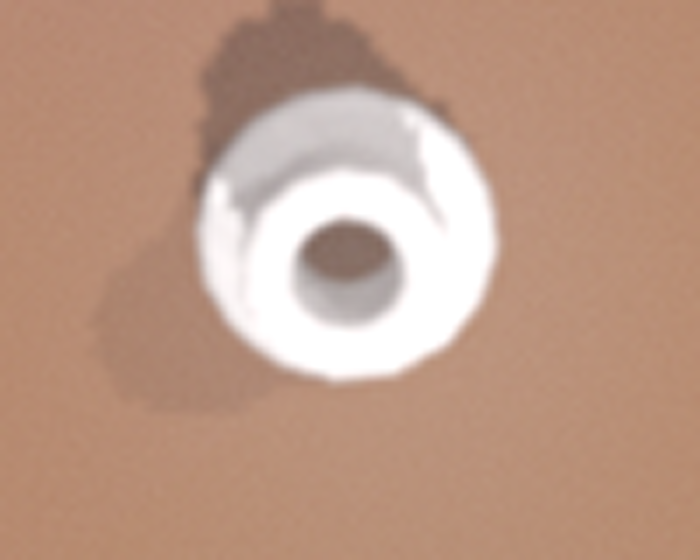

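View pics/w13.png

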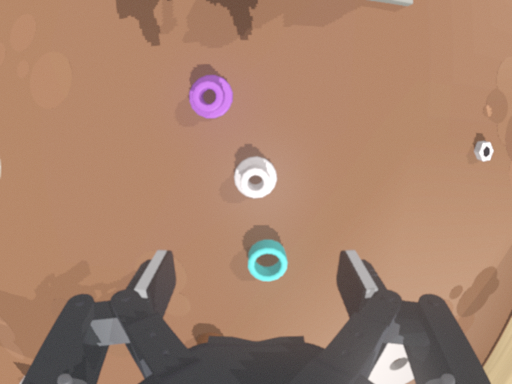

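```bash
python3 - <<'E'
from h import *
d=dict(np.load("w13.npz"))
g=lambda c,sc=7,a=206,b=144:((c[0]+.5)/sc-.5+a,(c[1]+.5)/sc-.5+b)
p=wray(d,g((348,272)),.024); print(p, p-[.4655,-.0529,.1791])
E
```

```text
[ 0.46405094 -0.05177533  0.024     ] [-0.00144906  0.00112467 -0.1551    ]
```

```bash
python3 -m pendant '[[[0.003,-0.014,0.3],[0,0,0]],[[0,0,0.4],[0,0,0]],[[0,0,0.4],[0,0,0]],[[0,0,0.28],[0,0,0]],[[0,0,0.166],[0,0,0]],[[0,0,0],[0,0,0]]]'
python3 -m pendant '[[[0,0,0],[0,0,0]],[[0,0,0],[0,0,0]],[[0,0,0],[0,0,0]],[[0,0,0],[0,0,0]],[[0,0,0],[0,0,0]],[[0,0,0],[0,0,0]]]' -1 40
python3 -m pendant '[[[0,0,-0.1],[0,0,0]],[[0,0,-0.4],[0,0,0]],[[0,0,-0.6],[0,0,0]],[[0,0,-0.6],[0,0,0]],[[0,0,-0.2],[0,0,0]],[[0,0,0],[0,0,0]],[[0,0,0],[0,0,0]]]'
python3 - <<'E'
from h import *
d=env.get_image("wrist"); im=np.ascontiguousarray(d["image"][:,:,::-1])
np.savez("w14.npz",**d); o=env.observe(); print(o["position"],o["grip_width"],o["ft_force"])
crop(im,190,200,130,100,6,"pics/w14c.png")
plan([.5443,.1900,.215],0,7)
E
```

```text
time_s: 23.0
position: [0.4639, -0.0523, 0.024]
tool_rot: [[-0.001, 1.0, -0.002], [1.0, 0.001, 0.001], [0.001, -0.002, -1.0]]
ft_force: [0.8, 0.0, 0.4]
grip_width: 0.0856
time_s: 23.75
position: [0.4643, -0.0532, 0.0253]
tool_rot: [[0.001, 1.0, 0.001], [1.0, -0.001, -0.0], [-0.0, 0.001, -1.0]]
ft_force: [-0.8, 0.3, 7.0]
grip_width: 0.0286
time_s: 24.62
position: [0.4634, -0.053, 0.2135]
tool_rot: [[0.001, 1.0, -0.002], [1.0, -0.001, 0.001], [0.001, -0.002, -1.0]]
ft_force: [0.7, 0.0, -0.8]
grip_width: 0.0286
[ 0.46344681 -0.05299793  0.21335487] 0.0284536170651371 [ 0.17356283 -0.59245972 -1.60578703]
from [ 0.4634 -0.053   0.2134] az -0.03 turn/row 0.0046194255816455355 step mm 36.58591734713051
[[[0.347,0.115,-0.002],[0,0,np.float64(-0.0001)]],[[0.347,0.115,-0.002],[0,0,np.float64(-0.0001)]],[[0.347,0.116,-0.002],[0,0,np.float64(-0.0001)]],[[0.347,0.115,-0.003],[0,0,np.float64(-0.0001)]],[[0.347,0.116,-0.002],[0,0,np.float64(-0.0001)]],[[0.348,0.116,-0.003],[0,0,np.float64(-0.0001)]],[[0.347,0.115,-0.002],[0,0,np.float64(-0.0001)]]] end [0.5443 0.19   0.215 ] az 0.030664020928482527
```

View pics/w14c.png

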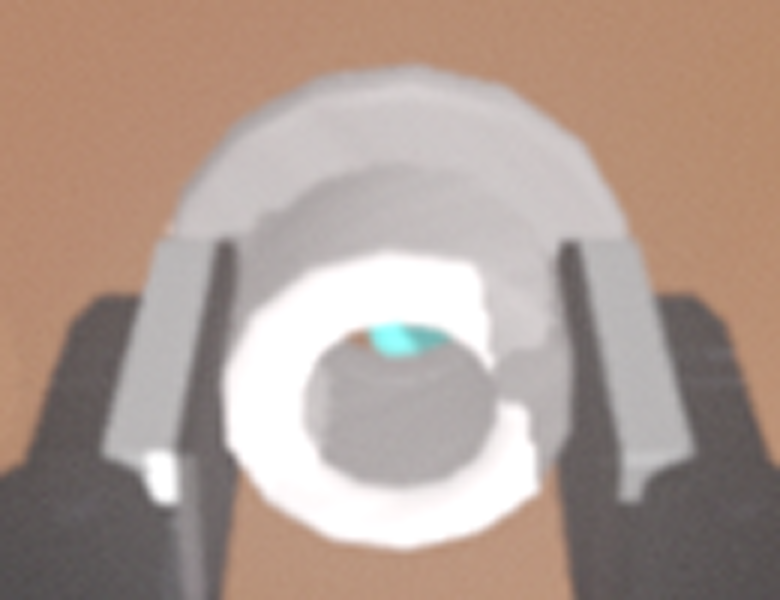

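```bash
python3 - <<'E'
from h import *
d=dict(np.load("w14.npz"))
P=np.array([.46344681,-.05299793,.21335487])
g=lambda c,sc=6,a=190,b=200:((c[0]+.5)/sc-.5+a,(c[1]+.5)/sc-.5+b)
for c in((401,405),(303,405),(499,405),(400,322),(400,487),(400,550),(400,250)): print((wray(d,g(c),P[2]-.0013)-P)*1e3)
E
python3 -m pendant '[[[0.347,0.115,0],[0,0,0]],[[0.347,0.115,0],[0,0,0]],[[0.347,0.115,0],[0,0,0]],[[0.347,0.115,0],[0,0,0]],[[0.347,0.115,0],[0,0,0]],[[0.347,0.115,0],[0,0,0]],[[0.347,0.115,0],[0,0,0]],[[0,0,0],[0,0,0]],[[0,0,0.1],[0,0,0]],[[0,0,0.2],[0,0,0]],[[0,0,0.08],[0,0,0]],[[0,0,0],[0,0,0]],[[0,0,0],[0,0,0]]]'
python3 - <<'E'
from h import *
d=env.get_image("wrist"); im=np.ascontiguousarray(d["image"][:,:,::-1])
np.savez("w15.npz",**d); o=env.observe(); print(o["position"],o["grip_width"],o["ft_force"])
crop(im,190,200,130,100,6,"pics/w15c.png")
E
```

```text
[-0.36234093  1.74307951 -1.3       ]
[-8.43848669  1.70275382 -1.3       ]
[ 7.71361389  1.6995684  -1.3       ]
[-0.44122804  9.66908569 -1.3       ]
[-0.44790721 -6.55735813 -1.3       ]
[ -0.45031332 -13.3026467   -1.3       ]
[-0.43813773 16.21233319 -1.3       ]
time_s: 26.3
position: [0.5449, 0.1894, 0.1772]
tool_rot: [[0.001, 1.0, 0.001], [1.0, -0.001, 0.0], [0.0, 0.001, -1.0]]
ft_force: [0.5, 0.8, -1.1]
grip_width: 0.0281
[0.54492842 0.18952781 0.17724029] 0.028640939594957008 [ 0.54642814 -0.19635049 -1.80530343]
```

View pics/w15c.png

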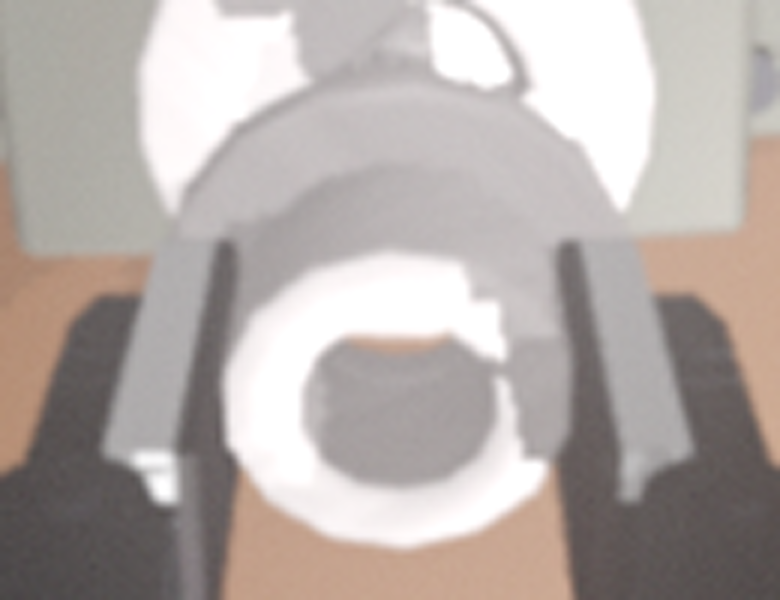

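```bash
python3 -m pendant '[[[0.008,-0.007,0],[0,0,0]],[[0,0,0.05],[0,0,0]],[[0,0,0.05],[0,0,0]],[[0,0,0.03],[0,0,0]],[[0,0,0],[0,0,0]],[[0,0,0],[0,0,0]]]'
```

```text
time_s: 27.1
position: [0.544, 0.1905, 0.1637]
tool_rot: [[0.0, 1.0, 0.0], [1.0, -0.0, -0.0], [-0.0, 0.0, -1.0]]
ft_force: [-1.1, -0.7, -1.9]
grip_width: 0.0284
```

```bash
python3 -m pendant '[[[0,0,0.02],[0,0,0]],[[0,0,0.01],[0,0,0]],[[0,0,0],[0,0,0]]]'
```

```text
time_s: 27.48
position: [0.5439, 0.1904, 0.1606]
tool_rot: [[0.001, 1.0, -0.0], [1.0, -0.001, -0.0], [-0.0, -0.0, -1.0]]
ft_force: [-0.6, -0.1, -1.1]
grip_width: 0.0288
```

```bash
python3 -m pendant '[[[0,0,0.02],[0,0,0]],[[0,0,0.01],[0,0,0]],[[0,0,0],[0,0,0]]]'
python3 - <<'E'
from h import *
o=env.observe(); print(o["position"],o["ft_force"],o["wrist_torque"])
d=env.get_image("wrist"); im=np.ascontiguousarray(d["image"][:,:,::-1])
crop(im,190,200,130,100,6,"pics/w16c.png")
E
```

```text
time_s: 27.85
position: [0.5439, 0.1905, 0.1575]
tool_rot: [[0.001, 1.0, -0.0], [1.0, -0.001, -0.0], [-0.0, -0.0, -1.0]]
ft_force: [0.1, -0.5, -1.0]
grip_width: 0.0282
[0.54394575 0.19047889 0.15752761] [ 0.11729735 -0.50519249 -1.03775816] [-0.0098256  -0.00864931  0.00085467]
```

View pics/w16c.png

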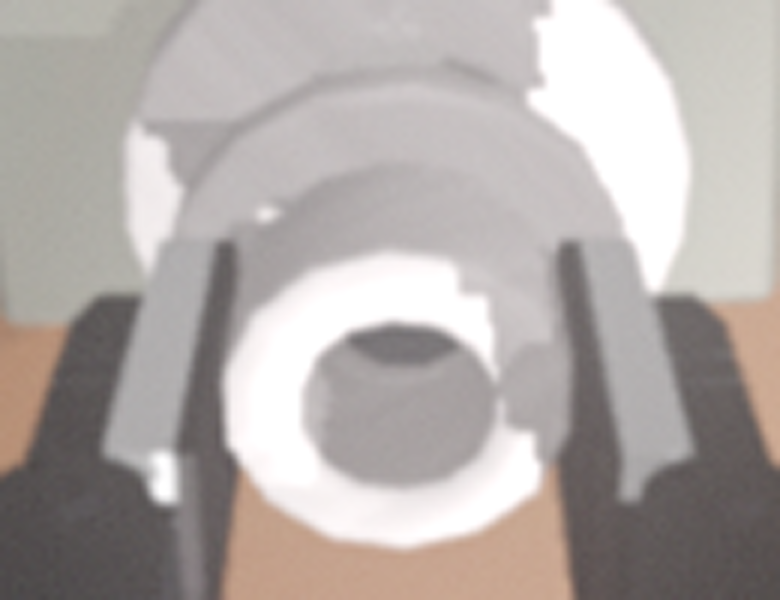

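```bash
python3 -m pendant '[[[0,0,0.03],[0,0,0]],[[0,0,0.03],[0,0,0]],[[0,0,0.03],[0,0,0]],[[0,0,0],[0,0,0]]]'
```

```text
time_s: 28.4
position: [0.5439, 0.1904, 0.1483]
tool_rot: [[0.0, 1.0, -0.0], [1.0, -0.0, -0.0], [-0.0, -0.0, -1.0]]
ft_force: [0.1, 0.7, -1.6]
grip_width: 0.0282
```

```bash
python3 -m pendant '[[[0,0,0.03],[0,0,0]],[[0,0,0.03],[0,0,0]],[[0,0,0.01],[0,0,0]],[[0,0,0],[0,0,0]]]'
```

```text
time_s: 28.9
position: [0.5439, 0.1905, 0.1415]
tool_rot: [[0.0, 1.0, -0.0], [1.0, -0.0, -0.0], [-0.0, -0.0, -1.0]]
ft_force: [-0.6, 0.5, -1.2]
grip_width: 0.0289
```

```bash
python3 -m pendant '[[[0,0,0.01],[0,0,0]],[[0,0,0.005],[0,0,0]],[[0,0,0],[0,0,0]]]'
```

```text
time_s: 29.28
position: [0.544, 0.1905, 0.1401]
tool_rot: [[0.0, 1.0, -0.0], [1.0, -0.0, -0.0], [-0.0, -0.0, -1.0]]
ft_force: [-0.0, 0.2, -0.8]
grip_width: 0.0282
```

```bash
python3 -m pendant '[[[0,0,0.005],[0,0,0]],[[0,0,0],[0,0,0]]]'
```

```text
time_s: 29.52
position: [0.544, 0.1905, 0.1396]
tool_rot: [[0.001, 1.0, -0.0], [1.0, -0.001, -0.0], [-0.0, -0.0, -1.0]]
ft_force: [-0.7, 0.7, -1.9]
grip_width: 0.0282
```

```bash
python3 -m pendant '[[[0,0,0.004],[0,0,0]],[[0,0,0],[0,0,0]]]'
```

```text
time_s: 29.78
position: [0.544, 0.1905, 0.1394]
tool_rot: [[0.0, 1.0, 0.0], [1.0, -0.0, 0.0], [0.0, 0.0, -1.0]]
ft_force: [-0.3, -0.2, 1.2]
grip_width: 0.0285
```

```bash
python3 -m pendant '[[[0,0,0.003],[0,0,0]],[[0,0,0],[0,0,0]]]'
```

```text
time_s: 30.02
position: [0.544, 0.1905, 0.1393]
tool_rot: [[0.0, 1.0, 0.001], [1.0, -0.0, 0.0], [0.0, 0.001, -1.0]]
ft_force: [-2.5, -0.5, 5.4]
grip_width: 0.0288
```

```bash
python3 -m pendant '[[[0,0,0],[0,0,0]],[[0,0,0],[0,0,0]],[[0,0,0],[0,0,0]],[[0,0,0],[0,0,0]],[[0,0,-0.1],[0,0,0]],[[0,0,-0.4],[0,0,0]],[[0,0,-0.5],[0,0,0]],[[0,0,-0.2],[0,0,0]],[[0,0,0],[0,0,0]],[[0,0,0],[0,0,0]]]' 1
python3 - <<'E'
from h import *
o=env.observe(); print(o["position"],o["ft_force"],o["grip_width"])
d=env.get_image("wrist"); im=np.ascontiguousarray(d["image"][:,:,::-1])
u=wproj(d,[.544,.191,.13])
crop(im,int(u[0])-50,int(u[1])-40,100,80,7,"pics/w17c.png")
s=env.get_image("scene"); crop(s["image"][:,:,::-1],200,90,110,110,5,"pics/s17.png")
for n,z in(("spacer",.082),("flange",.104),("bush",.114),("bushtop",.138)): print(n,proj(s,[.544,.191,z]))
E
```

```text
time_s: 31.28
position: [0.5436, 0.1904, 0.2579]
tool_rot: [[0.0, 1.0, -0.002], [1.0, -0.0, -0.0], [-0.0, -0.002, -1.0]]
ft_force: [-0.2, -0.3, -0.7]
grip_width: 0.0855
[0.54357969 0.19040346 0.25791009] [-0.16434003 -0.29942959 -0.72804591] 0.08545836521347053
spacer [259.71656714 158.57912985]
flange [259.63881843 152.76018912]
bush [259.6028992  150.07188925]
bushtop [259.515174   143.50627968]
```

View pics/w17c.png

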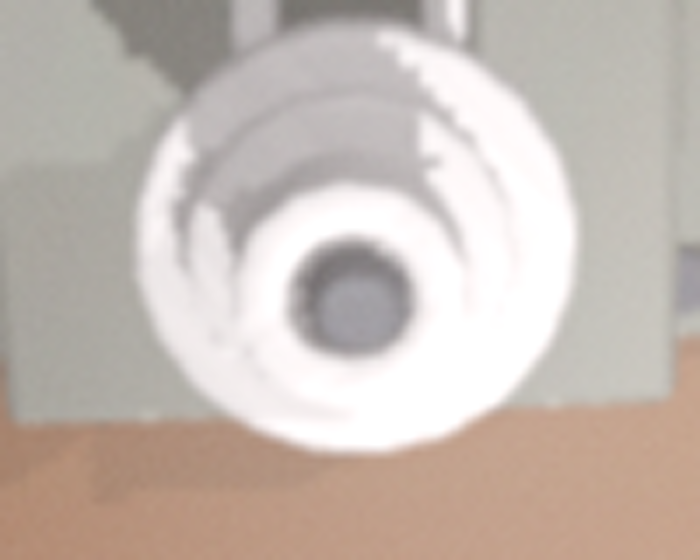

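View pics/s17.png

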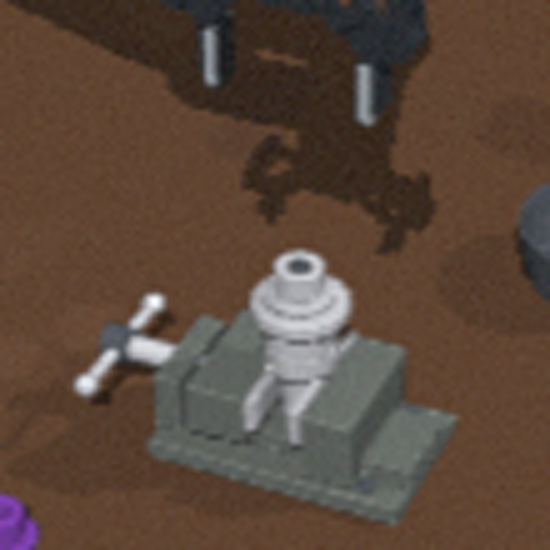

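The spacer, flange and bushing are stacked level, the spindle tip shows in the bushing's bore, and the gripper is well clear. I'm handing in now.

```bash
python3 - <<'E'
from rig import env
print(env.close_job(), env.observe()["time_s"])
E
```

```text
the job is handed in; nothing more can be done
the job is handed in; nothing more can be done
```

The spacer, driving flange and bushing (broad end down) are all on the spindle in that order, and the job is handed in at about 31 s of the 72 s allowed. `close_job()` gives no verdict, so the checks below are my own.

- **Seating:** Each part was lowered in small steps until it touched. The undersides stopped about 0, 22 and 32 mm above the shoulder, worked out from the tool height. The most force I read was about 5 N while seating and 7 N when gripping.
- **Flange angle:** I read the spindle's flats from the wrist camera, at about 43–45° in the world frame. I turned the flange to match before lowering it, so it dropped over the flats first time and no turning to and fro was needed.
- **Final pictures:** The wrist and scene views show the stack level and centred. The spindle's tip is visible in the bushing's bore, and the open gripper is about 10 cm above it.
- **What disagreed:** The top and wrist cameras differed by 1–4 mm on where parts lay. I centred each part with wrist-camera views of it in the gripper: the spacer and flange against the spindle's tip, the bushing from the offsets those gave.
- **Left alone:** I never touched the wheel, bowl, spanner, nut or the look-alikes. I did not measure their positions again at the end.

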